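Load milling blanks into the tilted feed rail and confirm at the dome key

ROBOT

A 7-joint arm with a two-finger parallel gripper is mounted at the origin on the work surface. World frame = base frame: x ahead of the robot, y to its left, z up, the work surface at z = 0. Lengths are in m, angles in rad, forces in N, time in s.
With the tool pointing down it reaches from about 0.4 to 0.75 m from the base axis. Payload 19.5 kg.
Tool frame: the origin (TCP) lies midway between the tips of the shut fingers; the grasp point (between the pads) lies env.pinch_z behind it (env.pinch_z is the distance from the TCP to the grasp point, in m); z points along the fingers, y is the line along which they close (so a half turn about z gives the same grasp; the last joint's range is limited). The gripper opens to 85 mm and grips with 20 to 120 N. Pads are 22 mm wide; open, the fingers measure 114 mm over their backs; the gripper's body (76 mm by 85 mm) begins 54 mm behind the grasp point. The pads swing forward as they close: fully open they stand 13 mm farther back than shut.
Start: joints at [-1.146, 0.707, -0.028, 1.485, 0.022, 0.951, -0.075], TCP at [0.259, 0.513, 0.206] pointing down, gripper open.
Joint ranges: [-2.71, 2.71], [-0.32, 2.16], [-1.57, 1.52], [0, 2.45], [-1.46, 4.6], [0, 2.02], [-2.83, 2.83]. Speed limits (rad/s): [1.89, 1.89, 2.57, 2.57, 3.01, 3.01, 3.01].

INTERFACE

Orientations are given as a unit quaternion [x, y, z, w].
In Python, from station import status, cams, env gives the robot as it stands.
- The arm moves only by the tool jog_arm, never from a script. Its argument "moves" is a list of rows, each an object with "slide": the shift along the tool's x, y, z in cm, a list of three; "yaw": the turn about the tool's z in degrees; "jaw": the opening, from -1 (shut) to 1 (fully open). In form: [{"slide": [dx, dy, dz], "yaw": yaw, "jaw": jaw}, ...]. A call has 1 to 20 rows; each row shifts and turns the commanded pose from where the row before left it, along the tool's axes as they then stand; what a row does not reach is not made up. A row lasts 1/10 s, in which the tool goes at most 50 mm and 8.59 degrees, less where a joint would pass 70% of its speed; a pose out of reach is approached as far as the arm can. A call is refused whole if a number of a shift passes 5 or a number of a turn 8.59, either way. A call with a gripper value outside its range is refused whole. The fingers move at their own pace and stop on an object; the grip force is fixed at half the most. Time passes only in rows, so rows that do not move let the fingers close. It gives the time, the measured TCP pose, the force, the opening and the grip force at its end, in the units of the state.
- status.read_state(): the state, without advancing time (a new reading comes with each control period).
- cams.read_camera(name): name is "scene" or "top" or "wrist"; returns a dict with "image" (480x640x3 uint8, red, green, blue), "vfov" (degrees; the focal length in pixels is half the picture's height over the tangent of half this angle, whatever the lens; pixels are square), "cx", "cy" (the principal point, pixels), "world_to_cam" (4x4, takes a point from world to camera coordinates); the wrist camera has in their place "tool_from_camera" (4x4, takes a point from camera to tool coordinates, whose origin is the TCP and whose axes are the flange's). Camera axes: x right, y down, z forward; pixel columns grow to the right and rows downward; lengths in m; the calibration is good to about 2 mm. A picture is of the moment at which its call begins: read the wrist's pose just before it. There is no depth.
- env.job_done(): hands the job in; it is judged then, once.
The state is a dict: "time_s": time; "joint_pos": joint angles; "joint_vel": joint speeds; "joint_torque": joint torques, N m; "tool_pos": TCP position; "orientation": TCP orientation; "contact_force": force on the tool from outside, world axes, zero at the start; "wrist_torque": the same for the moment, N m; "grip_width": finger opening in m; "finger_force": force on a finger pad.
Only numpy, scipy, OpenCV 4.12 (cv2) and the standard library are available. Lean on these libraries where they do the work, as an engineer would, in place of code of your own. Each camera call takes 0.05 s, during which the arm holds its last target. There are 200 camera calls.

TASK

Load the two ceramic milling blanks that have a steel stem into the tilted feed rail, one behind the other: each must slide down fully home, square block leading and steel stem trailing up the slope. Then press the round key on the console just past its click, not down to the bottom, and let it come back up. Leave the other things on the bench where they are.

Things in the scene. Friction and masses are not known exactly. Their poses are not given: they have to be found in the camera images.
- blank_a: one of two identical blanks (either order will do), lying flat: cream ceramic block 40 (own x) x 20 (y) x 22 mm high (z), about 50 g, with a steel stem 8 mm thick, 12 mm long in the middle of its +x end (52 mm over all). Origin: centre of the block's underside, stem not counted. It slides down the rail by itself when let go
- blank_b: one of two identical blanks (either order will do), lying flat: cream ceramic block 40 (own x) x 20 (y) x 22 mm high (z), about 50 g, with a steel stem 8 mm thick, 12 mm long in the middle of its +x end (52 mm over all). Origin: centre of the block's underside, stem not counted. It slides down the rail by itself when let go
- blank_a_stem (a point): tip of the steel stem of blank_a, at (32, 0, 11) mm in the blank's frame
- blank_b_stem (a point): tip of the steel stem of blank_b, at (32, 0, 11) mm in the blank's frame
- tube: fixed rail tube, falling across the bench, from the left to the middle, at 32 degrees (0.56 rad). Origin: middle of its floor at the end stop (lower end), 45 mm above the bench; own x up the slope, z square to the floor, y across. Bore 25.5 wide, 27.5 mm high, clear walls and roof from x = 0 to 110 mm (33 mm high outside). Fully home, the first blank's origin is at x = 20, the second's at x = 72 mm, stems to +x
- tube_entry (a point): middle of the rail's floor where the roof begins, x = 110 mm in the rail's frame. Above it, to x = 180 mm, the rail is an open tray with walls only 6 mm high, 26 mm apart here, 33 mm at the top end. A blank laid here square to the floor and let go slides under the roof and down to the end stop, or to the stem of the blank before it
- lamp_bar (a point): middle of the underside of the lamp bar, 30 mm wide along the rail, 90 mm across, 12 mm thick, 320 mm above the bench, plumb over x = 159 mm of the rail; its 12 mm post stands 60 mm farther out and 60 mm to the rail's -y side. It blocks a tool coming plumb onto the tray; one square to the rail's floor (tipped 32 degrees, leaning over the rail's lower end) passes before it
- key_top (a point): centre of the top of the round dome key, 28 mm in diameter, 42 mm above the bench at rest, on a console 85 x 115 mm, 30 mm high. It is pressed straight down. Two square keys 3 mm high, 50 mm beside it, do nothing
- key (a joint): how far the dome key is pressed, m: 0 at rest, 0.008 at the bottom. Force: 1.5 N at first touch, peak of 4.9 N at 2 mm, then it drops, 3.2 N at 3.5 mm and 1.8 N at 5 mm (the click), and rises again, 5.7 N at 7 mm. It springs back when let go
- bare_block: bystander: the plain stemless ceramic block, 24 x 24 x 20 mm, lying among the blanks; not to be loaded; origin at its underside
- jaw_model: bystander: a plaster horseshoe jaw model, about 75 mm across, 26 mm high; origin at its underside
- steel_dish: bystander: an open round steel dish, 72 mm across, 28 mm high; origin at its underside
- bur_jar: bystander: a glass jar, 44 mm across, 60 mm high; origin at its underside
- brush: bystander: a brush 160 mm long lying flat along its own x; origin at its underside
- weight: bystander: a round steel weight, 44 mm across, 21 mm high; origin at its underside

How it is judged:
By the outcome, as a careful person would: the job done as asked, in the order asked, and still so for the second after the job is handed in, with the robot touching nothing.
It also fails if it takes over 66 s, if anything falls off the work surface, if the arm or the gripper's body presses on something with over 40 N, if the wrist force passes 120 N, or if a joint passes its speed limit or range.

## Working session

There is one attempt and no reset: what is moved stays moved. The work goes in short steps, Python scripts to look and compute and a tool call to move; the robot and the scene stay as the last step left them, time stands still between calls to the robot, and variables do not carry over. Pictures are saved under pics/ and viewed, at most 10 in all, crops included, and the job is handed in when it is done.

Besides the shell and the picture viewer there is one more tool, called after "Call:" in YAML: its name, and indented under it one key for each argument. jog_arm: Moves the arm, as the interface text tells. Its arguments: {"type":"object","properties":{"moves":{"type":"array"}},"required":["moves"]}

```bash
mkdir -p pics; ls
python3 - <<'E'
from station import status,cams,env
import cv2,numpy as np
print(status.read_state(),env.pinch_z)
for n in ["scene","top"]:
    c=cams.read_camera(n); cv2.imwrite(f"pics/{n}0.png",c["image"][:,:,::-1]); np.savez(f"{n}0.npz",**c)
    print(n,c["vfov"],c["cx"],c["cy"],np.round(c["world_to_cam"],4).tolist())
E
```

```text
pics
{'time_s': 0.0, 'joint_pos': array([-1.14573166,  0.70708491, -0.02764631,  1.485016  ,  0.02199127,
        0.95090059, -0.07552157]), 'joint_vel': array([ 1.16852711e-03,  4.46985603e-04,  4.11224260e-04,  1.49268353e-05,
        2.45667191e-04, -2.33176397e-04,  1.99450735e-04]), 'joint_torque': array([-1.04522107e-04, -8.83203006e+01,  1.23475045e+00, -2.36169291e+01,
        1.69506669e-02,  6.56859935e-03,  3.63109632e-05]), 'tool_pos': array([0.25860089, 0.51322906, 0.2054336 ]), 'orientation': array([ 2.31271359e-01,  9.72889126e-01, -5.39717337e-04, -1.23052114e-04]), 'contact_force': array([-0.27719574, -0.212709  ,  0.05064569]), 'wrist_torque': array([-0.02797664, -0.06541374, -0.02727627]), 'finger_force': 0.0, 'grip_width': 0.085190466526122} 0.0187
scene 51.84554313172596 314.9469726834499 234.93287898538068 [[0.4997, 0.866, 0.0191, -0.3158], [0.615, -0.3392, -0.7119, -0.1998], [-0.61, 0.3674, -0.7021, 1.6274], [0.0, 0.0, 0.0, 1.0]]
top 56.77270210344841 321.2346413663854 236.30001432355422 [[-0.0136, -0.9999, 0.0039, 0.0329], [-0.9928, 0.013, -0.1192, 0.5849], [0.1192, -0.0055, -0.9929, 1.1036], [0.0, 0.0, 0.0, 1.0]]
```

View pics/top0.png

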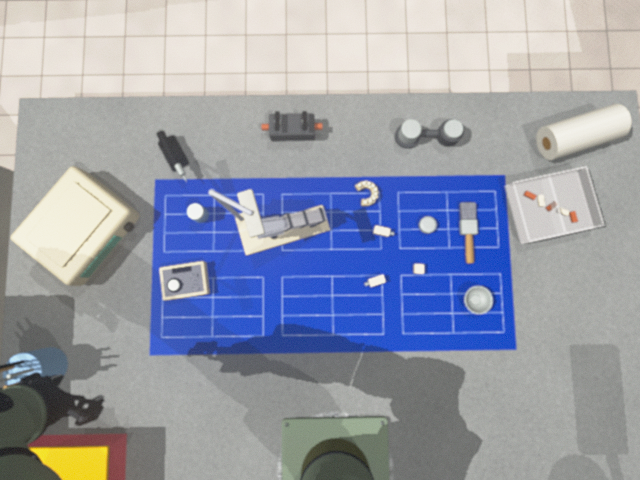

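View pics/scene0.png

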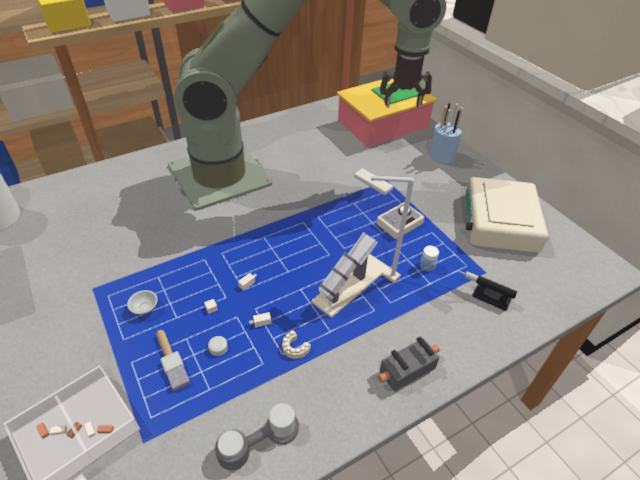

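Run:
```python
import cv2,numpy as np
t=cv2.imread("pics/top0.png");s=cv2.imread("pics/scene0.png")
a=cv2.resize(t[180:300,200:400],None,fx=4,fy=4,interpolation=cv2.INTER_CUBIC)
b=cv2.resize(s[160:320,230:430],None,fx=3.7,fy=3.7,interpolation=cv2.INTER_CUBIC)
cv2.imwrite("pics/tc.png",a);cv2.imwrite("pics/sc.png",b)
```

```text
(no output)
```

View pics/tc.png

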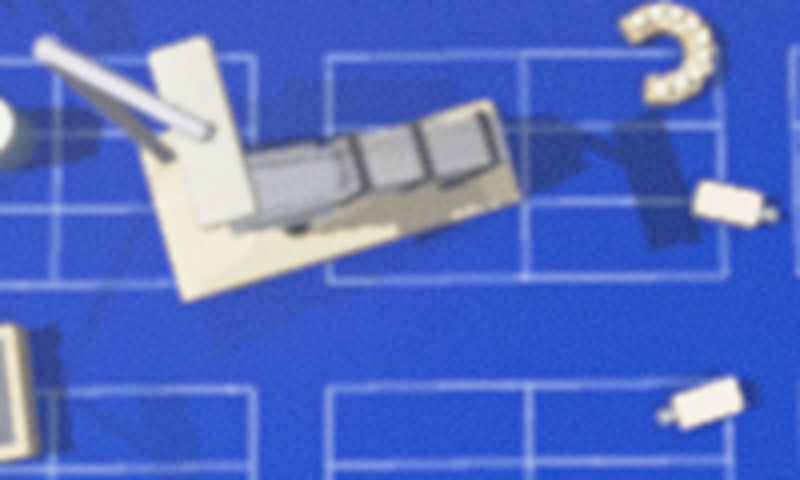

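View pics/sc.png

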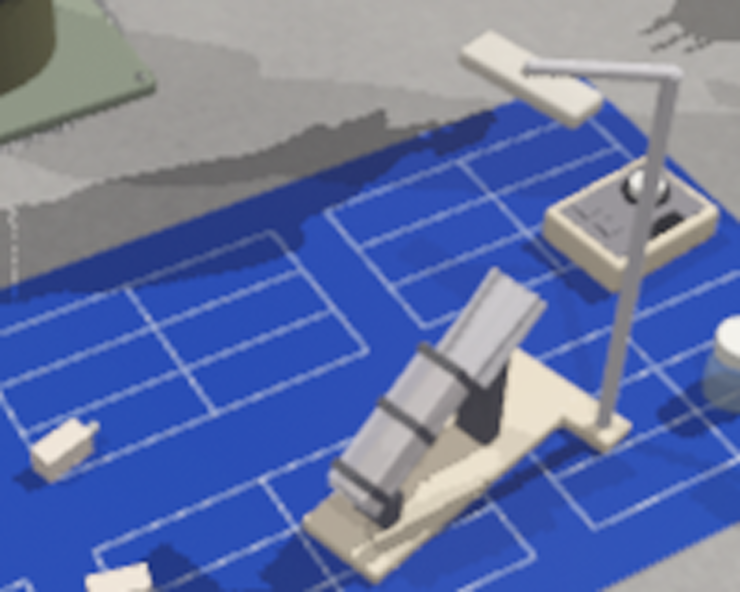

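Top view: blank 1 is at about (383,231) with its stem to the right. Blank 2 is at about (376,281) with its stem to the left. The rail runs from (327,220) low to (250,230) high, with the lamp bar over its top end and the dome key at (175,285).

```bash
cat > h.py <<'E'
import numpy as np,cv2
def K(c):
    f=240/np.tan(np.radians(float(c["vfov"]))/2); return f,float(c["cx"]),float(c["cy"])
def ray(c,p,T=None):
    f,cx,cy=K(c); d=np.array([(p[0]-cx)/f,(p[1]-cy)/f,1.])
    T=np.linalg.inv(c["world_to_cam"]) if T is None else T
    return T[:3,3],T[:3,:3]@d
def plane(c,p,z,T=None):
    o,d=ray(c,p,T); return o+d*(z-o[2])/d[2]
def tri(c1,p1,c2,p2):
    A=[];b=[]
    for c,p in((c1,p1),(c2,p2)):
        o,d=ray(c,p); d=d/np.linalg.norm(d); P=np.eye(3)-np.outer(d,d); A.append(P);b.append(P@o)
    return np.linalg.lstsq(np.vstack(A),np.hstack(b),rcond=None)[0]
def proj(c,X):
    f,cx,cy=K(c); q=c["world_to_cam"]@np.append(X,1); return [f*q[0]/q[2]+cx,f*q[1]/q[2]+cy]
E
python3 - <<'E'
from h import *
t=dict(np.load("top0.npz"));s=dict(np.load("scene0.npz"))
np.set_printoptions(precision=4,suppress=True)
im=t["image"].astype(int)
m=((im[:,:,0]>170)&(im[:,:,0]+30>im[:,:,2])).astype(np.uint8)
n,l,st,ce=cv2.connectedComponentsWithStats(m)
for i in range(1,n):
    if 15<st[i,4]<900 and 155<ce[i][0]<510 and 180<ce[i][1]<345:
        pts=np.argwhere(l==i)[:,::-1].astype(np.float32); r=cv2.minAreaRect(pts)
        bx=np.array([plane(t,p,.022)[:2] for p in cv2.boxPoints(r)])
        print(ce[i],st[i,4],plane(t,ce[i],.022)[:2],np.round(np.linalg.norm(np.diff(bx,axis=0),axis=1),3),np.degrees(np.arctan2(*(bx[1]-bx[0])[::-1])).round(1),np.degrees(np.arctan2(*(bx[2]-bx[1])[::-1])).round(1))
C=lambda x,y:(200+(x+.5)/4-.5,180+(y+.5)/4-.5)
S=lambda x,y:(230+(x+.5)/3.7-.5,160+(y+.5)/3.7-.5)
bar=[plane(t,C(*p),.332)[:2] for p in[(150,48),(208,35),(255,212),(200,228)]]
print("bar",np.array(bar),np.mean(bar,axis=0))
barS=[plane(s,S(*p),.332)[:2] for p in[(462,50),(490,32),(602,100),(575,123)]]
print("barS",np.array(barS),np.mean(barS,axis=0))
e=[plane(t,C(*p),.01)[:2] for p in[(520,200),(187,300),(490,98)]];d=e[1]-e[0];print("base",np.array(e),np.degrees(np.arctan2(d[1],d[0])))
# ring corners both views (top-left/low etc.)
for nme,a,b in[("ring3 +y top",(355,195),(420,348)),("ring1 -y",(480,113),(383,515))]: print(nme,tri(t,C(*a),s,S(*b)))
print("blank2 stem",plane(t,C(664,417),.015),"blank1 stem",plane(t,C(770,212),.015))
E
```

```text
[368.2313 191.5933] 268 [ 0.7035 -0.1   ] [0.052 0.064 0.051] -73.1 -164.5
[194.69 211.07] 200 [0.6575 0.3541] [0.039 0.04  0.039] -90.7 -178.9
[313.858  213.9659] 176 [0.6458 0.0434] [0.045 0.038 0.045] -72.0 -162.6
[297.3022 218.9137] 139 [0.6333 0.0867] [0.03  0.033 0.03 ] -76.5 -166.6
[427.3918 224.1598] 194 [ 0.6151 -0.2518] [0.04  0.038 0.039] -46.2 -137.0
[468.6146 235.8958] 384 [ 0.5829 -0.3577] [0.039 0.11  0.039] -90.7 176.8
[324.0357 226.4286] 56 [0.6126 0.0174] [0.019 0.02  0.019] -68.7 -159.3
[381.777  230.4101] 139 [ 0.6002 -0.1325] [0.023 0.049 0.023] -14.0 -103.4
[315.8  232.25] 20 [0.5976 0.0389] [0.021 0.006 0.021] -72.2 -162.5
[183.3939 280.7113] 523 [0.477  0.3793] [0.117 0.086 0.116] -82.6 -170.9
[418.5918 268.5   ] 98 [ 0.5001 -0.2243] [0.023 0.023 0.023] -90.8 177.7
[375.9932 280.3767] 146 [ 0.4712 -0.1138] [0.052 0.021 0.052] -72.5 -163.1
[173.     284.6634] 101 [0.4673 0.4056] [0.026 0.025 0.025] -90.8 -178.6
[480.4126 298.4312] 429 [ 0.4217 -0.3793] [0.055 0.067 0.055] -47.1 -136.8
bar [[0.6378 0.1863]
 [0.6438 0.1586]
 [0.5581 0.136 ]
 [0.5508 0.1619]] [0.5976 0.1607]
barS [[0.56   0.1363]
 [0.5531 0.1612]
 [0.6395 0.1823]
 [0.649  0.156 ]] [0.6004 0.1589]
base [[0.6057 0.0027]
 [0.5428 0.2206]
 [0.6739 0.0214]] 106.0929402073818
ring3 +y top [0.5942 0.1017 0.1195]
ring1 -y [0.6575 0.0313 0.054 ]
blank2 stem [ 0.4627 -0.0877  0.015 ] blank1 stem [ 0.5949 -0.1604  0.015 ]
```

Call:
jog_arm:
  moves:
    - {"slide":[-3.3,-2.96,0],"yaw":0,"jaw":1}
    - {"slide":[-3.3,-2.96,0],"yaw":0,"jaw":1}
    - {"slide":[-3.3,-2.96,0],"yaw":0,"jaw":1}
    - {"slide":[-3.3,-2.96,0],"yaw":0,"jaw":1}
    - {"slide":[-3.3,-2.96,0],"yaw":0,"jaw":1}
    - {"slide":[-3.3,-2.96,0],"yaw":0,"jaw":1}
    - {"slide":[-3.3,-2.96,0],"yaw":0,"jaw":1}
    - {"slide":[-3.3,-2.96,0],"yaw":0,"jaw":1}
    - {"slide":[-3.3,-2.96,0],"yaw":0,"jaw":1}
    - {"slide":[-3.3,-2.96,0],"yaw":0,"jaw":1}
    - {"slide":[-4.37,-2,0],"yaw":0,"jaw":1}
    - {"slide":[-4.37,-2,0],"yaw":0,"jaw":1}
    - {"slide":[-4.37,-2,0],"yaw":0,"jaw":1}
    - {"slide":[-4.37,-2,0],"yaw":0,"jaw":1}
    - {"slide":[-4.37,-2,0],"yaw":0,"jaw":1}
    - {"slide":[-4.37,-2,0],"yaw":0,"jaw":1}
    - {"slide":[0,0,0],"yaw":8.3,"jaw":1}
    - {"slide":[0,0,0],"yaw":8.3,"jaw":1}
    - {"slide":[0,0,0],"yaw":8.3,"jaw":1}
    - {"slide":[0,0,0],"yaw":8.3,"jaw":1}

```text
time_s: 2.1
tool_pos: [0.6002, -0.1246, 0.2056]
orientation: [0.502, 0.865, -0.0, -0.0]
contact_force: [-0.3, 0.1, -0.6]
grip_width: 0.0856
finger_force: 0.0
```

Call:
jog_arm:
  moves:
    - {"slide":[0,0,0],"yaw":8.3,"jaw":1}
    - {"slide":[0,0,0],"yaw":8.3,"jaw":1}
    - {"slide":[0,0,0],"yaw":8.3,"jaw":1}
    - {"slide":[0,0,0],"yaw":8.3,"jaw":1}
    - {"slide":[0,0,0],"yaw":8.3,"jaw":1}
    - {"slide":[0,0,0],"yaw":0,"jaw":1}

```text
time_s: 2.7
tool_pos: [0.6002, -0.1243, 0.2056]
orientation: [0.775, 0.632, -0.0, -0.0]
contact_force: [0.4, 0.6, 0.1]
grip_width: 0.085
finger_force: 0.0
```

```bash
cat >> h.py <<'E'
from scipy.spatial.transform import Rotation as Rn
def Tt(s):
    T=np.eye(4);T[:3,:3]=Rn.from_quat(s["orientation"]).as_matrix();T[:3,3]=s["tool_pos"];return T
def show(s):
    np.set_printoptions(precision=4,suppress=True)
    T=Tt(s);print("t %.2f"%s["time_s"],"pos",s["tool_pos"],"X",T[:3,0],"Y",T[:3,1],"Z",T[:3,2],"yhead %.1f"%np.degrees(np.arctan2(T[1,1],T[0,1])),"q",s["joint_pos"],"F",s["contact_force"],"w %.4f"%s["grip_width"],"ff",s["finger_force"])
    return T
def wristblobs(c,T,z,lo=170):
    Tc=T@c["tool_from_camera"]; im=c["image"].astype(int)
    m=((im[:,:,0]>lo)&(im[:,:,0]>im[:,:,2]+8)).astype(np.uint8)
    n,l,st,ce=cv2.connectedComponentsWithStats(m)
    for i in range(1,n):
        if st[i,4]>300:
            pts=np.argwhere(l==i)[:,::-1].astype(np.float32); bx=cv2.boxPoints(cv2.minAreaRect(pts))
            w=np.array([plane(c,p,z,Tc)[:2] for p in bx]); e=w[1:3]-w[0:2]; k=np.argmax(np.linalg.norm(e,axis=1))
            print("px",ce[i].round(),st[i,4],"ctr",w.mean(0),"len",np.sort(np.linalg.norm(e,axis=1)),"ang %.1f"%np.degrees(np.arctan2(e[k][1],e[k][0])))
def tool(T,d): # world delta -> tool cm
    return np.round(T[:3,:3].T@np.array(d)*100,2)
E
python3 - <<'E'
from h import *
from station import status,cams
s=status.read_state();T=show(s);c=cams.read_camera("wrist");cv2.imwrite("pics/w1.png",c["image"][:,:,::-1])
np.savez("w1.npz",T=T,**c)
print(c["vfov"],c["tool_from_camera"]); wristblobs(c,T,.022)
E
```

```text
t 2.70 pos [ 0.6002 -0.1243  0.2056] X [ 0.2008  0.9796 -0.0004] Y [ 0.9796 -0.2008 -0.0007] Z [-0.0008 -0.0003 -1.    ] yhead -11.6 q [ 0.0439  0.7828  0.2376  1.3373 -0.1926  1.0446  0.1095] F [0.3633 0.6149 0.0817] w 0.0850 ff 0.0
64.88880401699512 [[-0.0001 -0.9535 -0.3013  0.0772]
 [ 1.     -0.0004  0.0009  0.0006]
 [-0.001  -0.3013  0.9535 -0.1689]
 [ 0.      0.      0.      1.    ]]
px [308.  26.] 2918 ctr [0.6329 0.0334] len [0.0505 0.0656] ang 11.6
px [547. 164.] 54815 ctr [ 0.8155 -0.2126] len [0.1534 0.4302] ang 84.7
px [418. 154.] 1861 ctr [ 0.7034 -0.0969] len [0.0526 0.064 ] ang 16.6
px [192. 214.] 326 ctr [ 0.4833 -0.1092] len [0.0151 0.0404] ang -62.2
px [ 27. 325.] 7570 ctr [ 0.2647 -0.1807] len [0.0816 0.2105] ang -90.1
px [298. 408.] 544 ctr [ 0.5409 -0.3508] len [0.0234 0.0496] ang -0.8
px [528. 470.] 717 ctr [ 0.7908 -0.4942] len [0.0365 0.0503] ang -11.6
```

View pics/w1.png

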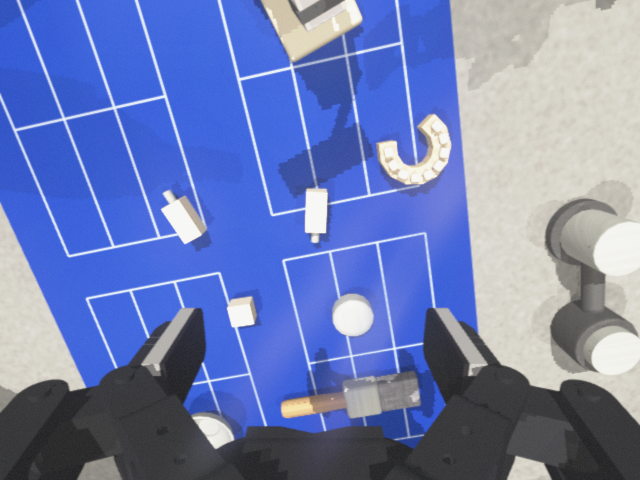

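The wrist view shows blank 1 at (316,211) with its stem down to (315,240). Blank 2 is at (185,218) with its stem to the upper left, and the bare block is at (242,312).

Run:
```python
from h import *
d=dict(np.load("w1.npz"));T=d["T"];Tc=T@d["tool_from_camera"];im=d["image"].astype(int)
np.set_printoptions(precision=4,suppress=True)
for nm,(x0,x1,y0,y1) in dict(b1=(296,336,180,250),b2=(155,212,182,250)).items():
    m=np.zeros((480,640),np.uint8); m[y0:y1,x0:x1]=(im[y0:y1,x0:x1,0]>205)
    n,l,st,ce=cv2.connectedComponentsWithStats(m); i=1+np.argmax(st[1:,4])
    pts=np.argwhere(l==i)[:,::-1].astype(np.float32); bx=cv2.boxPoints(cv2.minAreaRect(pts))
    w=np.array([plane(d,p,.022,Tc)[:2] for p in bx]); e=w[1:3]-w[:2]
    print(nm,st[i],bx.tolist(),"c",w.mean(0),np.linalg.norm(e,axis=1),np.degrees(np.arctan2(e[:,1],e[:,0])))
print("tips",plane(d,(315,241),.011,Tc)[:2],plane(d,(167,191),.011,Tc)[:2])
print("fingertip-ish TCP px",[ (lambda q:(K(d)[0]*q[0]/q[2]+d["cx"],K(d)[0]*q[1]/q[2]+d["cy"]))(np.linalg.inv(d["tool_from_camera"])@[0,0,0,1])])
```

```text
b1 [296 188  32  46 942] [[295.0358581542969, 232.17547607421875], [296.9943542480469, 187.13018798828125], [327.1981506347656, 188.44338989257812], [325.2396545410156, 233.48867797851562]] c [ 0.5971 -0.1292] [0.0441 0.0284] [ 75.1521 -14.0965]
b2 [155 191  47  53 999] [[136.2307586669922, 210.84616088867188], [170.8461456298828, 187.76922607421875], [201.61537170410156, 233.92306518554688], [166.99998474121094, 257.0]] c [ 0.4603 -0.1135] [0.042  0.0516] [ 20.3115 -72.8407]
tips [ 0.594  -0.1632] [ 0.4635 -0.0844]
fingertip-ish TCP px [(np.float64(312.59415568007375), np.float64(286.01616120071407))]
```

Call:
jog_arm:
  moves:
    - {"slide":[-0.74,0.23,4],"yaw":1.4,"jaw":0}
    - {"slide":[0,0,4],"yaw":0,"jaw":0}
    - {"slide":[0,0,4],"yaw":0,"jaw":0}
    - {"slide":[0,0,4],"yaw":0,"jaw":0}
    - {"slide":[0,0,4.1],"yaw":0,"jaw":0}
    - {"slide":[0,0,0],"yaw":0,"jaw":-1}
    - {"slide":[0,0,0],"yaw":0,"jaw":-1}
    - {"slide":[0,0,0],"yaw":0,"jaw":-1}
    - {"slide":[0,0,0],"yaw":0,"jaw":-1}

```text
time_s: 3.65
tool_pos: [0.6022, -0.1325, 0.0069]
orientation: [0.781, 0.624, 0.001, 0.001]
contact_force: [-1.0, 0.6, 0.1]
grip_width: -0.0004
finger_force: 0.0
```

Run:
```python
from h import *
from station import status,cams
s=status.read_state();T=show(s);c=cams.read_camera("wrist");t=cams.read_camera("top")
np.savez("w2.npz",T=T,**c)
a=cv2.resize(t["image"][210:300,340:440],None,fx=4.5,fy=4.5)
b=cv2.resize(c["image"],(400,300))
o=np.zeros((405,850,3),np.uint8);o[:,:450]=a;o[:300,450:]=b
cv2.imwrite("pics/w2.png",cv2.resize(o[:,:,::-1],None,fx=.94,fy=.94))
```

```text
t 3.65 pos [ 0.6022 -0.1325  0.0069] X [0.2214 0.9752 0.0001] Y [ 0.9752 -0.2214  0.0027] Z [ 0.0026 -0.0005 -1.    ] yhead -12.8 q [ 0.0859  1.0457  0.1688  1.4963 -0.2534  0.6183  0.1554] F [-1.0179  0.572   0.0692] w -0.0004 ff 0.0
```

View pics/w2.png

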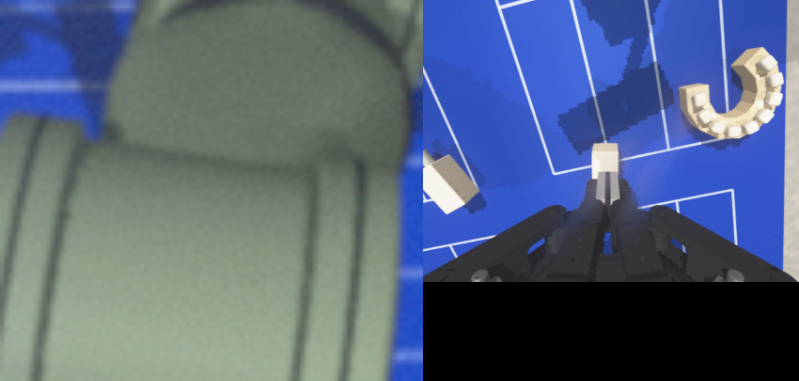

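Run:
```python
from h import *
d=dict(np.load("w2.npz"));T=d["T"];Tc=T@d["tool_from_camera"]
np.set_printoptions(precision=4,suppress=True)
cv2.imwrite("pics/w2c.png",cv2.resize(d["image"][220:400,200:420,::-1],None,fx=3.3,fy=3.3))
f,cx,cy=K(d)
for p in [(0,0,0),(0,0,-.0187),(.02,0,-.015)]:
    q=np.linalg.inv(d["tool_from_camera"])@[*p,1]; print(p,f*q[0]/q[2]+cx,f*q[1]/q[2]+cy)
```

```text
(0, 0, 0) 312.5943550372165 286.0485206238377
(0, 0, -0.0187) 312.47799783589574 303.81951971599113
(0.02, 0, -0.015) 312.4420294661911 258.3266126467429
```

View pics/w2c.png

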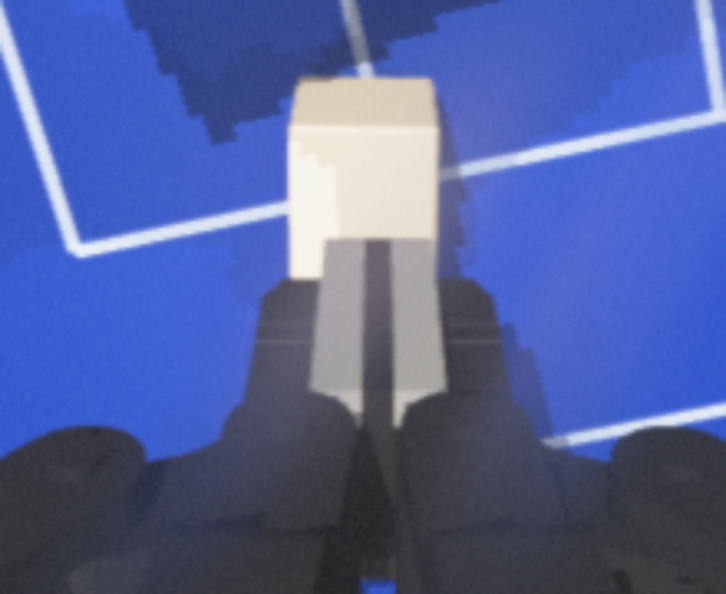

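The block's stemless end face is at crop rows 80-125, px about (310,258), and the shut fingers are right behind the visible part of the block.

Run:
```python
from h import *
d=dict(np.load("w2.npz"));T=d["T"];Tc=T@d["tool_from_camera"]
np.set_printoptions(precision=4,suppress=True)
L=lambda x,y:(200+x/3.3,220+y/3.3)
for p,z in [((290,125),.022),((438,125),.022),((298,78),0),((432,78),0),((288,277),.022)]:
    w=plane(d,L(*p),z,Tc); print(p,w, "tool",(np.linalg.inv(T)@[*w,1])[:3])
```

```text
(290, 125) [ 0.5962 -0.1103  0.022 ] tool [ 0.0203 -0.0107 -0.0151]
(438, 125) [ 0.6152 -0.1147  0.022 ] tool [ 0.0202  0.0088 -0.0151]
(298, 78) [ 0.5959 -0.111   0.    ] tool [ 0.0195 -0.0109  0.0069]
(432, 78) [ 0.6153 -0.1154  0.    ] tool [0.0195 0.009  0.0069]
(288, 277) [ 0.5906 -0.1318  0.022 ] tool [-0.0019 -0.0114 -0.0151]
```

Call:
jog_arm:
  moves:
    - {"slide":[0,0,0],"yaw":0,"jaw":-1}
    - {"slide":[0,0,-2],"yaw":0,"jaw":-1}
    - {"slide":[0,0,-3],"yaw":0,"jaw":-1}
    - {"slide":[0,0,0],"yaw":0,"jaw":-1}

```text
time_s: 4.15
tool_pos: [0.6028, -0.1328, 0.0584]
orientation: [0.782, 0.624, 0.001, 0.002]
contact_force: [-0.3, -0.2, -0.6]
grip_width: -0.0001
finger_force: 0.0
```

Run:
```python
from h import *
from station import status,cams
s=status.read_state();T=show(s);c=cams.read_camera("wrist");np.savez("w3.npz",T=T,**c)
sc=cams.read_camera("scene")["image"]
a=cv2.resize(c["image"][180:400,180:440],None,fx=1.5,fy=1.5);b=cv2.resize(sc[250:350,200:320],None,fx=3.3,fy=3.3)
o=np.zeros((330,390+396,3),np.uint8);o[:,:390]=a;o[:,390:]=b
cv2.imwrite("pics/w3.png",o[:,:,::-1])
```

```text
t 4.15 pos [ 0.6028 -0.1328  0.0584] X [ 0.2222  0.975  -0.0002] Y [ 0.975  -0.2222  0.0049] Z [ 0.0047 -0.0013 -1.    ] yhead -12.8 q [ 0.0761  0.9687  0.1907  1.4784 -0.2408  0.7126  0.1439] F [-0.3175 -0.2089 -0.634 ] w -0.0001 ff 0.0
```

View pics/w3.png

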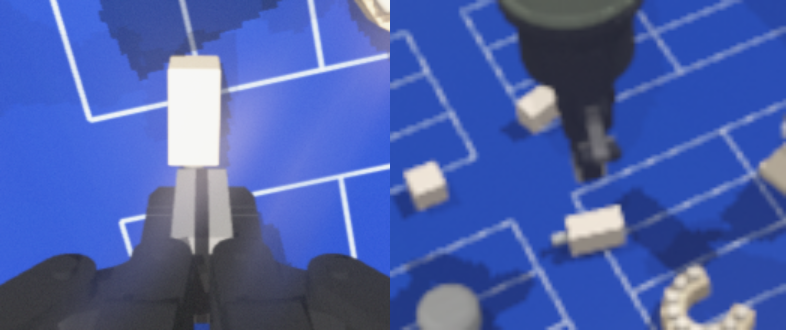

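The block lies undisturbed on the bench, with its top at crop (195,110). The fingers are shut and empty, with their tips at scene px about (262,304).

Run:
```python
from h import *
np.set_printoptions(precision=4,suppress=True)
s=dict(np.load("scene0.npz"));d=dict(np.load("w3.npz"));T=d["T"];Tc=T@d["tool_from_camera"]
print("tcp in scene",proj(s,T[:3,3]))
for p in [(169,67),(220,67),(168,165),(219,165)]:
    print(plane(d,(180+p[0]/1.5,180+p[1]/1.5),.022,Tc))
print("scene block corners", [plane(s,(200+x/3.3,250+y/3.3),.022) for x,y in [(178,217),(230,205),(236,232),(186,243)]])
print("expected tip px", [proj(s,T[:3,3]+np.array([0,0,z])) for z in (-.02,.0,.02,.04)])
```

```text
tcp in scene [np.float64(260.7113923903051), np.float64(308.5125185231346)]
[ 0.5966 -0.1097  0.022 ]
[ 0.6153 -0.114   0.022 ]
[ 0.5866 -0.1488  0.022 ]
[ 0.6063 -0.1533  0.022 ]
scene block corners [array([ 0.5887, -0.1465,  0.022 ]), array([ 0.5976, -0.1084,  0.022 ]), array([ 0.6215, -0.1153,  0.022 ]), array([ 0.6125, -0.1512,  0.022 ])]
expected tip px [[np.float64(261.1954208175159), np.float64(313.577501600503)], [np.float64(260.7113923903051), np.float64(308.5125185231346)], [np.float64(260.2156039722122), np.float64(303.3244762379613)], [np.float64(259.7076217103487), np.float64(298.00883481010436)]]
```

Call:
jog_arm:
  moves:
    - {"slide":[0.09,-0.19,0],"yaw":0,"jaw":0}
    - {"slide":[0,0,0],"yaw":0,"jaw":0}
    - {"slide":[0,0,0],"yaw":0,"jaw":0}
    - {"slide":[0,0,3],"yaw":0,"jaw":0}
    - {"slide":[0,0,2],"yaw":0,"jaw":0}
    - {"slide":[0,0,1.65],"yaw":0,"jaw":0}
    - {"slide":[0,0,0],"yaw":0,"jaw":0}

```text
time_s: 4.95
tool_pos: [0.5984, -0.1308, -0.0136]
orientation: [0.782, 0.624, -0.001, -0.001]
contact_force: [0.0, -0.1, 0.7]
grip_width: 0.0426
finger_force: 0.0
```

Call:
jog_arm:
  moves:
    - {"slide":[0,0,0],"yaw":0,"jaw":-1}
    - {"slide":[0,0,0],"yaw":0,"jaw":-1}
    - {"slide":[0,0,0],"yaw":0,"jaw":-1}
    - {"slide":[0,0,0],"yaw":0,"jaw":-1}

```text
time_s: 5.35
tool_pos: [0.6001, -0.1312, -0.0105]
orientation: [0.782, 0.624, 0.0, 0.001]
contact_force: [-1.3, -1.2, 8.6]
grip_width: 0.0182
finger_force: 59.6
```

Call:
jog_arm:
  moves:
    - {"slide":[0,0,-2],"yaw":0,"jaw":-1}
    - {"slide":[0,0,-2],"yaw":8.59,"jaw":-1}
    - {"slide":[0,0,0],"yaw":8.59,"jaw":-1}
    - {"slide":[0,0,0],"yaw":8.59,"jaw":-1}
    - {"slide":[0,0,0],"yaw":8.59,"jaw":-1}
    - {"slide":[0,0,0],"yaw":8.59,"jaw":-1}
    - {"slide":[0,0,0],"yaw":8.59,"jaw":-1}
    - {"slide":[0,0,0],"yaw":8.59,"jaw":-1}
    - {"slide":[0,0,0],"yaw":8.59,"jaw":-1}
    - {"slide":[0,0,0],"yaw":8.59,"jaw":-1}
    - {"slide":[0,0,0],"yaw":8.59,"jaw":-1}
    - {"slide":[0,0,0],"yaw":8.59,"jaw":-1}
    - {"slide":[0,0,0],"yaw":8.59,"jaw":-1}
    - {"slide":[0,0,0],"yaw":8.59,"jaw":-1}
    - {"slide":[0,0,0],"yaw":8.59,"jaw":-1}
    - {"slide":[0,0,0],"yaw":8.59,"jaw":-1}
    - {"slide":[0,0,0],"yaw":8.59,"jaw":-1}
    - {"slide":[0,0,0],"yaw":0,"jaw":-1}

```text
time_s: 7.15
tool_pos: [0.5997, -0.1307, 0.0286]
orientation: [0.864, -0.503, 0.0, -0.0]
contact_force: [-0.3, 0.0, -0.2]
grip_width: 0.0177
finger_force: 58.8
```

Run:
```python
from h import *
from station import status
show(status.read_state())
```

```text
t 7.15 pos [ 0.5997 -0.1307  0.0286] X [ 0.4936 -0.8697  0.0002] Y [-0.8697 -0.4936 -0.0002] Z [ 0.0003 -0.0001 -1.    ] yhead -150.4 q [-0.1708  1.1463  0.7886  1.508  -0.9614  0.908  -1.681 ] F [-0.3106  0.0311 -0.2456] w 0.0177 ff 58.82889926433563
```

Call:
jog_arm:
  moves:
    - {"slide":[0,0,2.5],"yaw":0,"jaw":-1}
    - {"slide":[0,0,1.3],"yaw":0,"jaw":-1}
    - {"slide":[0,0,0],"yaw":0,"jaw":-1}
    - {"slide":[0,0,0],"yaw":0,"jaw":0}
    - {"slide":[0,0,0],"yaw":0,"jaw":0}
    - {"slide":[0,0,0],"yaw":0,"jaw":0}
    - {"slide":[0,0,-3],"yaw":0,"jaw":0}
    - {"slide":[0,0,-3],"yaw":-8.57,"jaw":0}
    - {"slide":[0,0,0],"yaw":-8.57,"jaw":0}
    - {"slide":[0,0,0],"yaw":-8.57,"jaw":0}
    - {"slide":[0,0,0],"yaw":-8.57,"jaw":0}
    - {"slide":[0,0,0],"yaw":-8.57,"jaw":0}
    - {"slide":[0,0,0],"yaw":-8.57,"jaw":0}
    - {"slide":[0,0,0],"yaw":-8.57,"jaw":0}
    - {"slide":[0,0,0],"yaw":-8.57,"jaw":0}
    - {"slide":[0,0,0],"yaw":-8.57,"jaw":0}
    - {"slide":[0,0,0],"yaw":-8.57,"jaw":0}
    - {"slide":[0,0,0],"yaw":-8.57,"jaw":0}
    - {"slide":[0,0,0],"yaw":-8.57,"jaw":0}
    - {"slide":[0,0,0],"yaw":-8.57,"jaw":0}

```text
time_s: 9.15
tool_pos: [0.5996, -0.1311, 0.0508]
orientation: [0.901, 0.434, 0.0, 0.0]
contact_force: [-0.9, 0.1, -0.7]
grip_width: 0.0427
finger_force: 0.0
```

Call:
jog_arm:
  moves:
    - {"slide":[0,0,0],"yaw":-8.57,"jaw":0}
    - {"slide":[0,0,0],"yaw":-8.57,"jaw":0}
    - {"slide":[0,0,0],"yaw":-8.57,"jaw":0}
    - {"slide":[0,0,0],"yaw":-8.57,"jaw":0}
    - {"slide":[0,0,0],"yaw":-8.57,"jaw":0}
    - {"slide":[0,0,0],"yaw":-8.57,"jaw":0}
    - {"slide":[0,0,0],"yaw":-8.57,"jaw":0}
    - {"slide":[0,0,0],"yaw":-8.57,"jaw":0}
    - {"slide":[0,0,0],"yaw":0,"jaw":0}

```text
time_s: 10.05
tool_pos: [0.5995, -0.1314, 0.0507]
orientation: [0.501, 0.865, -0.0, 0.0]
contact_force: [-0.1, -0.7, 1.1]
grip_width: 0.0428
finger_force: 0.0
```

Run:
```python
from h import *
from station import status,cams
s=status.read_state();T=show(s);d=cams.read_camera("wrist");np.savez("w4.npz",T=T,**d)
Tc=T@d["tool_from_camera"];im=d["image"].astype(int)
m=((im[:,:,0]>150)&(im[:,:,0]>im[:,:,2]-25)).astype(np.uint8); m[:180]=0;m[400:]=0;m[:,:200]=0;m[:,440:]=0
n,l,st,ce=cv2.connectedComponentsWithStats(m)
for i in range(1,n):
    if st[i,4]>300:
        bx=cv2.boxPoints(cv2.minAreaRect(np.argwhere(l==i)[:,::-1].astype(np.float32)))
        w=np.array([plane(d,p,.022,Tc)[:2] for p in bx]);print(st[i],w.tolist(),w.mean(0))
        e=w[1:3]-w[:2];print(np.linalg.norm(e,axis=1),np.degrees(np.arctan2(e[:,1],e[:,0])))
```

```text
t 10.05 pos [ 0.5995 -0.1314  0.0507] X [-0.4974  0.8675 -0.0004] Y [0.8675 0.4974 0.0001] Z [ 0.0003 -0.0003 -1.    ] yhead 29.8 q [ 0.1621  0.9661  0.0033  1.4872 -0.004   0.688   0.6876] F [-0.1042 -0.7224  1.0678] w 0.0428 ff 0.0
[ 295  205   45   91 2914] [[0.5743494165971634, -0.10740977247532582], [0.5942903637962074, -0.09547790731201065], [0.6223740953539496, -0.14049031377317164], [0.6008616558652283, -0.15339843951250626]] [ 0.598  -0.1242]
[0.0232 0.0531] [ 30.8946 -58.0395]
[227 295  28  57 660] [[0.5804074409871907, -0.20526828307695932], [0.5709687082393867, -0.16734110864806723], [0.5800572722598042, -0.1649903710890413], [0.5900087842012366, -0.2029336966060834]] [ 0.5804 -0.1851]
[0.0391 0.0094] [103.975   14.5016]
[374 295  29  50 467] [[0.6383237473064223, -0.1329637779564079], [0.6428281540593748, -0.12675972777011804], [0.6706212664867265, -0.14803429211453162], [0.6660393358893436, -0.15461569642861522]] [ 0.6545 -0.1406]
[0.0077 0.035 ] [ 54.0187 -37.4327]
```

Call:
jog_arm:
  moves:
    - {"slide":[0.05,0.2,2.5],"yaw":0,"jaw":0}
    - {"slide":[0,0,2.0],"yaw":0,"jaw":0}
    - {"slide":[0,0,0.85],"yaw":0,"jaw":0}
    - {"slide":[0,0,0],"yaw":0,"jaw":0}
    - {"slide":[0,0,0],"yaw":0,"jaw":0}

```text
time_s: 10.6
tool_pos: [0.6014, -0.1297, -0.0023]
orientation: [0.503, 0.864, -0.0, 0.0]
contact_force: [-0.4, -1.3, 0.3]
grip_width: 0.0429
finger_force: 0.0
```

Call:
jog_arm:
  moves:
    - {"slide":[0,0,0],"yaw":0,"jaw":-1}
    - {"slide":[0,0,0],"yaw":0,"jaw":-1}
    - {"slide":[0,0,0],"yaw":0,"jaw":-1}
    - {"slide":[0,0,0],"yaw":0,"jaw":-1}
    - {"slide":[0,0,-3],"yaw":0,"jaw":-1}
    - {"slide":[0,0,-5],"yaw":0,"jaw":-1}
    - {"slide":[0,0,-5],"yaw":0,"jaw":-1}
    - {"slide":[2.9,-3.5,-2],"yaw":0,"jaw":-1}
    - {"slide":[2.9,-3.5,-2],"yaw":0,"jaw":-1}
    - {"slide":[2.9,-3.5,-2],"yaw":0,"jaw":-1}
    - {"slide":[2.9,-3.5,-2],"yaw":0,"jaw":-1}

```text
time_s: 11.7
tool_pos: [0.42, -0.0978, 0.2077]
orientation: [0.502, 0.865, 0.0, 0.0]
contact_force: [0.1, 0.1, 1.0]
grip_width: 0.0001
finger_force: 0.0
```

Call:
jog_arm:
  moves:
    - {"slide":[4.25,2.14,0],"yaw":0,"jaw":-1}
    - {"slide":[4.25,2.14,0],"yaw":0,"jaw":-1}
    - {"slide":[4.25,2.14,0],"yaw":0,"jaw":-1}
    - {"slide":[4.25,2.14,0],"yaw":0,"jaw":-1}
    - {"slide":[4.25,2.14,0],"yaw":0,"jaw":-1}
    - {"slide":[4.25,2.14,0],"yaw":0,"jaw":-1}
    - {"slide":[4.25,2.14,0],"yaw":0,"jaw":-1}
    - {"slide":[4.25,2.14,0],"yaw":0,"jaw":-1}
    - {"slide":[4.33,-2.13,-1],"yaw":0,"jaw":-1}
    - {"slide":[4.33,-2.13,-1],"yaw":0,"jaw":-1}
    - {"slide":[4.33,-2.13,-1],"yaw":0,"jaw":-1}
    - {"slide":[4.33,-2.13,-1],"yaw":0,"jaw":-1}
    - {"slide":[4.33,-2.13,-1],"yaw":0,"jaw":-1}
    - {"slide":[4.33,-2.13,-1],"yaw":0,"jaw":-1}
    - {"slide":[4.33,-2.13,-1],"yaw":0,"jaw":-1}
    - {"slide":[4.33,-2.13,-1],"yaw":0,"jaw":-1}
    - {"slide":[4.33,-2.13,-1],"yaw":0,"jaw":-1}
    - {"slide":[4.33,-2.13,-1],"yaw":0,"jaw":-1}

```text
time_s: 13.5
tool_pos: [0.0008, 0.5535, 0.3076]
orientation: [0.502, 0.865, 0.0, -0.0]
contact_force: [1.0, 0.4, 0.3]
grip_width: -0.0002
finger_force: 0.0
```

Call:
jog_arm:
  moves:
    - {"slide":[4.6,-2,0],"yaw":0,"jaw":-1}
    - {"slide":[4.6,-2,0],"yaw":0,"jaw":-1}
    - {"slide":[4.6,-2,0],"yaw":0,"jaw":-1}
    - {"slide":[4.6,-2,0],"yaw":0,"jaw":-1}
    - {"slide":[4.6,-2,0],"yaw":0,"jaw":-1}
    - {"slide":[0,0,0],"yaw":0,"jaw":-1}

```text
time_s: 14.1
tool_pos: [-0.175, 0.6876, 0.3059]
orientation: [0.502, 0.865, -0.001, -0.0]
contact_force: [-0.0, 0.8, -1.0]
grip_width: -0.0001
finger_force: 0.0
```

Run:
```python
from h import *
from station import status
T=show(status.read_state());print(tool(T,[-.0276,.0961,0]))
```

```text
t 14.10 pos [-0.175   0.6876  0.3059] X [-0.4969  0.8678 -0.0001] Y [ 0.8678  0.4969 -0.0015] Z [-0.0013 -0.0008 -1.    ] yhead 29.8 q [-1.8989  0.9413  0.158   0.573  -0.1292  1.6333 -1.2934] F [-0.0473  0.7815 -1.0438] w -0.0001 ff 0.0
[ 9.71  2.38 -0.  ]
```

Call:
jog_arm:
  moves:
    - {"slide":[3.9,1,0],"yaw":0,"jaw":0}
    - {"slide":[3.9,1,0],"yaw":0,"jaw":0}
    - {"slide":[3.9,1,0],"yaw":0,"jaw":0}
    - {"slide":[3.9,1,0],"yaw":0,"jaw":0}
    - {"slide":[3.9,1,0],"yaw":0,"jaw":0}
    - {"slide":[3.9,1,0],"yaw":0,"jaw":0}

```text
time_s: 14.7
tool_pos: [-0.1702, 0.7095, 0.1858]
orientation: [0.519, 0.851, -0.062, 0.057]
contact_force: [-0.4, 0.1, -0.2]
grip_width: 0.0428
finger_force: 0.0
```

Run:
```python
from h import *
from station import status
T=show(status.read_state());print(tool(T,[-.0276,.0961,0]))
```

```text
t 14.70 pos [-0.1702  0.7095  0.1858] X [-0.4547  0.8759 -0.1616] Y [ 0.8901  0.4534 -0.0466] Z [ 0.0324 -0.165  -0.9858] yhead 27.0 q [-1.844   1.32    0.1266  0.005  -0.1409  1.985  -1.3731] F [-0.4089  0.1291 -0.1719] w 0.0428 ff 0.0
[ 9.67  1.9  -1.68]
```

Call:
jog_arm:
  moves:
    - {"slide":[1.2,0.2,-4],"yaw":0,"jaw":0}
    - {"slide":[1.2,0.2,-4],"yaw":0,"jaw":0}
    - {"slide":[1.2,0.2,-4],"yaw":0,"jaw":0}
    - {"slide":[1.2,0.2,-4],"yaw":0,"jaw":0}
    - {"slide":[0,0,0],"yaw":0,"jaw":0}

```text
time_s: 15.2
tool_pos: [-0.1692, 0.6924, 0.3121]
orientation: [0.52, 0.853, -0.031, 0.027]
contact_force: [-0.4, 0.0, -0.1]
grip_width: 0.0427
finger_force: 0.0
```

Run:
```python
from h import *
from station import status
T=show(status.read_state());print(tool(T,[-.0276,.0961,0]),tool(T,[0,0,.1]))
```

```text
t 15.20 pos [-0.1692  0.6924  0.3121] X [-0.4576  0.8858 -0.0774] Y [ 0.889   0.4571 -0.0252] Z [ 0.0131 -0.0804 -0.9967] yhead 27.2 q [-1.8586  1.1344  0.3677  0.0695 -0.3662  2.0233 -1.3596] F [-0.4296  0.0495 -0.0608] w 0.0427 ff 0.0
[ 9.78  1.94 -0.81] [-0.77 -0.25 -9.97]
```

Call:
jog_arm:
  moves:
    - {"slide":[1.0,0.2,-4],"yaw":0,"jaw":0}
    - {"slide":[1.0,0.2,-4],"yaw":0,"jaw":0}
    - {"slide":[1.0,0.2,-3],"yaw":0,"jaw":0}
    - {"slide":[0,0,0],"yaw":0,"jaw":0}

```text
time_s: 15.6
tool_pos: [-0.1652, 0.6723, 0.382]
orientation: [0.52, 0.854, -0.013, 0.008]
contact_force: [0.3, 0.5, 0.1]
grip_width: 0.0428
finger_force: 0.0
```

Run:
```python
from h import *
from station import status
T=show(status.read_state());print(tool(T,[-.0276,.0961,0]),tool(T,[0,0,.1]))
```

```text
t 15.60 pos [-0.1652  0.6723  0.382 ] X [-0.4584  0.8884 -0.0264] Y [ 0.8887  0.4582 -0.0142] Z [-0.0006 -0.03   -0.9996] yhead 27.3 q [-1.8744  1.0096  0.3889  0.1478 -0.3685  2.0233 -1.3406] F [0.3388 0.4548 0.106 ] w 0.0428 ff 0.0
[ 9.8   1.95 -0.29] [ -0.26  -0.14 -10.  ]
```

Call:
jog_arm:
  moves:
    - {"slide":[0.8,0.2,-4],"yaw":0,"jaw":0}
    - {"slide":[-4.5,1.4,0],"yaw":0,"jaw":0}
    - {"slide":[-4.5,1.4,0],"yaw":0,"jaw":0}
    - {"slide":[-4.5,1.4,0],"yaw":0,"jaw":0}
    - {"slide":[-4.5,1.4,0],"yaw":0,"jaw":0}
    - {"slide":[-4.5,1.4,0],"yaw":0,"jaw":0}
    - {"slide":[-4.05,2.41,1],"yaw":0,"jaw":0}
    - {"slide":[-4.05,2.41,1],"yaw":0,"jaw":0}
    - {"slide":[-4.05,2.41,1],"yaw":0,"jaw":0}
    - {"slide":[-4.05,2.41,1],"yaw":0,"jaw":0}
    - {"slide":[-4.05,2.41,1],"yaw":0,"jaw":0}
    - {"slide":[-4.05,2.41,1],"yaw":0,"jaw":0}
    - {"slide":[-4.05,2.41,1],"yaw":0,"jaw":0}
    - {"slide":[-4.05,2.41,1],"yaw":0,"jaw":0}
    - {"slide":[-4.05,2.41,1],"yaw":0,"jaw":0}
    - {"slide":[-4.05,2.41,1],"yaw":0,"jaw":0}
    - {"slide":[0,0,0],"yaw":0,"jaw":0}

```text
time_s: 17.3
tool_pos: [0.3491, 0.2996, 0.3098]
orientation: [0.525, 0.851, -0.009, 0.002]
contact_force: [-1.1, 1.0, 0.7]
grip_width: 0.0428
finger_force: 0.0
```

Call:
jog_arm:
  moves:
    - {"slide":[-4.2,-1.45,1.5],"yaw":0,"jaw":0}
    - {"slide":[-4.2,-1.45,1.5],"yaw":0,"jaw":0}
    - {"slide":[-4.2,-1.45,1.5],"yaw":0,"jaw":0}
    - {"slide":[-4.2,-1.45,1.5],"yaw":0,"jaw":0}
    - {"slide":[-4.2,-1.45,1.5],"yaw":0,"jaw":0}
    - {"slide":[-4.2,-1.45,1.5],"yaw":0,"jaw":0}
    - {"slide":[-4.2,-1.45,1.5],"yaw":0,"jaw":0}
    - {"slide":[-4.2,-1.45,1.5],"yaw":0,"jaw":0}
    - {"slide":[-2.9,3.4,1],"yaw":0,"jaw":0}
    - {"slide":[-2.9,3.4,1],"yaw":0,"jaw":0}
    - {"slide":[-2.9,3.4,1],"yaw":0,"jaw":0}
    - {"slide":[0,0,0],"yaw":0,"jaw":0}

```text
time_s: 18.5
tool_pos: [0.527, -0.0794, 0.1639]
orientation: [0.522, 0.853, -0.008, 0.001]
contact_force: [-1.0, 0.3, -0.7]
grip_width: 0.0425
finger_force: 0.0
```

```bash
cat >> h.py <<'E'
def blobs(d,T,z=.022,amin=300,rng=(.4,.72,-.25,.02)):
    Tc=T@d["tool_from_camera"];im=d["image"].astype(int)
    m=((im[:,:,0]>150)&(im[:,:,0]>im[:,:,2]-15)).astype(np.uint8)
    m=cv2.morphologyEx(m,cv2.MORPH_OPEN,np.ones((5,5),np.uint8))
    n,l,st,ce=cv2.connectedComponentsWithStats(m)
    for i in range(1,n):
        if amin<st[i,4]<20000:
            bx=cv2.boxPoints(cv2.minAreaRect(np.argwhere(l==i)[:,::-1].astype(np.float32)))
            w=np.array([plane(d,p,z,Tc)[:2] for p in bx]);c=w.mean(0)
            if rng[0]<c[0]<rng[1] and rng[2]<c[1]<rng[3]:
                e=w[1:3]-w[:2];print(st[i],"ctr",c,"len",np.linalg.norm(e,axis=1),"ang",np.degrees(np.arctan2(e[:,1],e[:,0])),"corners",w.round(4).tolist())
E
python3 - <<'E'
from h import *
from station import status,cams
s=status.read_state();T=show(s);d=cams.read_camera("wrist");np.savez("w5.npz",T=T,**d)
blobs(d,T);cv2.imwrite("pics/w5.png",d["image"][:,:,::-1])
E
```

```text
t 18.50 pos [ 0.527  -0.0794  0.1639] X [-0.4552  0.8904 -0.01  ] Y [ 0.8904  0.455  -0.0126] Z [-0.0066 -0.0147 -0.9999] yhead 27.1 q [-0.0783  0.7234  0.299   1.6971 -0.2624  0.7654  0.8134] F [-0.956   0.3272 -0.7106] w 0.0425 ff 0.0
[ 226  182   30   62 1385] ctr [ 0.4709 -0.1078] len [0.0539 0.0219] ang [106.8723  20.7942] corners [[0.4682, -0.1375], [0.4526, -0.086], [0.473, -0.0782], [0.4897, -0.1294]]
[ 349  262   24   56 1051] ctr [ 0.5958 -0.1242] len [0.0202 0.0546] ang [ 27.3284 -60.204 ] corners [[0.5735, -0.105], [0.5914, -0.0957], [0.6186, -0.1431], [0.5997, -0.1529]]
[228 295  27  57 698] ctr [ 0.5121 -0.2049] len [0.0626 0.0149] ang [100.7124  11.4534] corners [[0.5104, -0.2372], [0.4987, -0.1756], [0.5134, -0.1726], [0.5258, -0.2342]]
[374 295  27  50 660] ctr [ 0.6319 -0.1382] len [0.0131 0.0547] ang [ 47.9698 -43.0599] corners [[0.6077, -0.1242], [0.6164, -0.1145], [0.6563, -0.1518], [0.6474, -0.1622]]
[ 295  372   41   45 1424] ctr [ 0.6116 -0.2451] len [0.0391 0.0534] ang [ 27.5772 -61.9469] corners [[0.5821, -0.2304], [0.6167, -0.2123], [0.6418, -0.2594], [0.6057, -0.2784]]
```

View pics/w5.png

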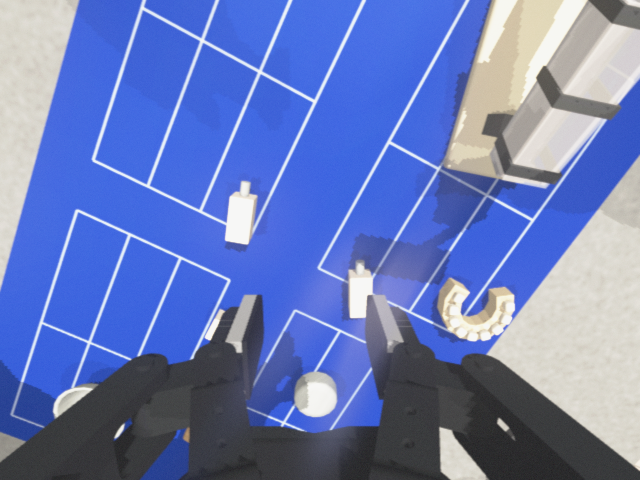

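Call:
jog_arm:
  moves:
    - {"slide":[-3.9,2.2,3.4],"yaw":-2,"jaw":0}
    - {"slide":[-3.85,2.2,3.4],"yaw":0,"jaw":0}
    - {"slide":[0,0,4.5],"yaw":0,"jaw":0}
    - {"slide":[0,0,4],"yaw":0,"jaw":0}
    - {"slide":[0,0,2.0],"yaw":0,"jaw":0}
    - {"slide":[0,0,0],"yaw":0,"jaw":0}
    - {"slide":[0,0,0],"yaw":0,"jaw":0}

```text
time_s: 19.25
tool_pos: [0.5903, -0.1231, 0.0017]
orientation: [0.507, 0.862, -0.007, 0.001]
contact_force: [0.2, -1.1, 0.0]
grip_width: 0.0428
finger_force: 0.0
```

Call:
jog_arm:
  moves:
    - {"slide":[-1.16,0.46,0],"yaw":0,"jaw":0}
    - {"slide":[0,0,1.1],"yaw":0,"jaw":0}
    - {"slide":[0,0,0],"yaw":0,"jaw":-1}
    - {"slide":[0,0,0],"yaw":0,"jaw":-1}
    - {"slide":[0,0,0],"yaw":0,"jaw":-1}
    - {"slide":[0,0,0],"yaw":0,"jaw":-1}

```text
time_s: 19.85
tool_pos: [0.6, -0.1311, -0.0098]
orientation: [0.507, 0.862, -0.007, 0.001]
contact_force: [-1.2, 1.1, 0.5]
grip_width: 0.0176
finger_force: 58.8
```

Call:
jog_arm:
  moves:
    - {"slide":[0,0,-5],"yaw":0,"jaw":-1}
    - {"slide":[0,0,-5],"yaw":6.5,"jaw":-1}
    - {"slide":[0,0,-5],"yaw":6.5,"jaw":-1}
    - {"slide":[1.8,-3.6,-2],"yaw":0,"jaw":-1}
    - {"slide":[1.8,-3.6,-2],"yaw":0,"jaw":-1}
    - {"slide":[1.8,-3.6,-2],"yaw":0,"jaw":-1}
    - {"slide":[1.8,-3.6,-2],"yaw":0,"jaw":-1}
    - {"slide":[4.7,0.83,-1],"yaw":0,"jaw":-1}
    - {"slide":[4.7,0.83,-1],"yaw":0,"jaw":-1}
    - {"slide":[4.7,0.83,-1],"yaw":0,"jaw":-1}
    - {"slide":[4.7,0.83,-1],"yaw":0,"jaw":-1}
    - {"slide":[4.7,0.83,-1],"yaw":0,"jaw":-1}
    - {"slide":[4.7,0.83,-1],"yaw":0,"jaw":-1}
    - {"slide":[4.7,0.83,-1],"yaw":0,"jaw":-1}
    - {"slide":[4.7,0.83,-1],"yaw":0,"jaw":-1}

```text
time_s: 21.35
tool_pos: [0.4023, 0.284, 0.2961]
orientation: [0.601, 0.799, -0.007, 0.002]
contact_force: [0.9, 0.3, -0.0]
grip_width: 0.0173
finger_force: 59.0
```

Call:
jog_arm:
  moves:
    - {"slide":[3.41,-3.18,-1],"yaw":0,"jaw":-1}
    - {"slide":[3.41,-3.18,-1],"yaw":0,"jaw":-1}
    - {"slide":[3.41,-3.18,-1],"yaw":0,"jaw":-1}
    - {"slide":[3.41,-3.18,-1],"yaw":0,"jaw":-1}
    - {"slide":[3.41,-3.18,-1],"yaw":0,"jaw":-1}
    - {"slide":[3.41,-3.18,-1],"yaw":0,"jaw":-1}
    - {"slide":[3.41,-3.18,-1],"yaw":0,"jaw":-1}
    - {"slide":[3.41,-3.18,-1],"yaw":0,"jaw":-1}
    - {"slide":[3.41,-3.18,-1],"yaw":0,"jaw":-1}
    - {"slide":[3.41,-3.18,-1],"yaw":0,"jaw":-1}
    - {"slide":[3.6,-2.4,-1],"yaw":0,"jaw":-1}
    - {"slide":[3.6,-2.4,-1],"yaw":0,"jaw":-1}
    - {"slide":[3.6,-2.4,-1],"yaw":0,"jaw":-1}
    - {"slide":[3.6,-2.4,-1],"yaw":0,"jaw":-1}
    - {"slide":[3.6,-2.4,-1],"yaw":0,"jaw":-1}
    - {"slide":[0,0,-5],"yaw":0,"jaw":-1}
    - {"slide":[0,0,-5],"yaw":0,"jaw":-1}

```text
time_s: 23.05
tool_pos: [-0.1241, 0.6094, 0.4941]
orientation: [0.6, 0.8, 0.006, -0.012]
contact_force: [0.2, -0.9, -0.6]
grip_width: 0.0177
finger_force: 59.1
```

Run:
```python
from h import *
from station import status
T=show(status.read_state());print(tool(T,[-.0276,.0961,0]),tool(T,[0,0,.1]))
```

```text
t 23.05 pos [-0.1241  0.6094  0.4941] X [-0.28    0.9596  0.0265] Y [ 0.9599  0.2802 -0.0052] Z [-0.0124  0.024  -0.9996] yhead 16.3 q [-1.8512  0.7574  0.2051  0.3389 -0.1665  2.0247 -1.4945] F [ 0.2373 -0.8847 -0.6252] w 0.0177 ff 59.06435430049896
[9.99 0.04 0.26] [  0.27  -0.05 -10.  ]
```

Call:
jog_arm:
  moves:
    - {"slide":[1.5,0,-4.5],"yaw":0,"jaw":-1}
    - {"slide":[1.5,0,-4.5],"yaw":0,"jaw":-1}
    - {"slide":[1.5,0,-4.5],"yaw":0,"jaw":-1}
    - {"slide":[1.5,0,-4.5],"yaw":0,"jaw":-1}

```text
time_s: 23.45
tool_pos: [-0.1209, 0.575, 0.5717]
orientation: [0.599, 0.798, 0.045, -0.056]
contact_force: [-0.9, 0.1, -1.0]
grip_width: 0.0179
finger_force: 59.1
```

Run:
```python
from h import *
from station import status
T=show(status.read_state());print(tool(T,[-.0276,.0961,0]),tool(T,[0,0,.1]))
```

```text
t 23.45 pos [-0.1209  0.575   0.5717] X [-0.2769  0.9503  0.1426] Y [0.9602 0.2791 0.0043] Z [-0.0357  0.1381 -0.9898] yhead 16.2 q [-1.8745  0.6188  0.2237  0.3624 -0.1632  2.0235 -1.4997] F [-0.8651  0.0754 -1.0077] w 0.0179 ff 59.063324332237244
[9.9  0.03 1.43] [ 1.43  0.04 -9.9 ]
```

Call:
jog_arm:
  moves:
    - {"slide":[2,0,-4.5],"yaw":0,"jaw":-1}
    - {"slide":[2,0,-4.5],"yaw":0,"jaw":-1}
    - {"slide":[2,0,-4.5],"yaw":0,"jaw":-1}
    - {"slide":[2,0,-4.5],"yaw":0,"jaw":-1}
    - {"slide":[2.2,0,-4.4],"yaw":0,"jaw":-1}
    - {"slide":[2.2,0,-4.4],"yaw":0,"jaw":-1}
    - {"slide":[2.2,0,-4.4],"yaw":0,"jaw":-1}
    - {"slide":[2.2,0,-4.4],"yaw":0,"jaw":-1}

```text
time_s: 24.25
tool_pos: [-0.1181, 0.5159, 0.6994]
orientation: [0.589, 0.784, 0.125, -0.15]
contact_force: [0.4, 0.0, -0.2]
grip_width: 0.0178
finger_force: 59.1
```

Run:
```python
from h import *
from station import status
T=show(status.read_state());print(tool(T,[-.0276,.0961,0]),tool(T,[0,0,.1]))
```

```text
t 24.25 pos [-0.1181  0.5159  0.6994] X [-0.2614  0.8861  0.3827] Y [0.9612 0.2751 0.0196] Z [-0.088   0.373  -0.9237] yhead 16.0 q [-1.9372  0.42    0.2997  0.3131 -0.1838  2.0236 -1.5176] F [ 0.4241  0.006  -0.1652] w 0.0178 ff 59.06670928001404
[ 9.24 -0.01  3.83] [ 3.83  0.2  -9.24]
```

Call:
jog_arm:
  moves:
    - {"slide":[2.4,0,-4.3],"yaw":0,"jaw":-1}
    - {"slide":[2.4,0,-4.3],"yaw":0,"jaw":-1}
    - {"slide":[2.4,0,-4.3],"yaw":0,"jaw":-1}
    - {"slide":[2.4,0,-4.3],"yaw":0,"jaw":-1}
    - {"slide":[2.4,0,-4.3],"yaw":0,"jaw":-1}

```text
time_s: 24.75
tool_pos: [-0.1137, 0.471, 0.7705]
orientation: [0.578, 0.77, 0.173, -0.208]
contact_force: [0.0, -0.3, -0.3]
grip_width: 0.0175
finger_force: 59.1
```

Run:
```python
from h import *
from station import status
T=show(status.read_state());print("tilt",np.degrees(np.arccos(-T[2,2])))
u=np.array([np.cos(np.radians(106)),np.sin(np.radians(106)),0]);c,s_=np.cos(.5585),np.sin(.5585)
ex=u*c+[0,0,s_];ez=-u*s_+[0,0,c];ey=np.cross(ez,ex);print("rail axes",ex,ey,ez)
O=np.array([.636,.0305,.045])
# desired: block origin at rail x=140,z=10 clearance; grasp offset unknown -> TCP about at block origin height (z=-.0098 => TCP is 9.8mm beyond block bottom)
for x,z in((140,60),(140,5)):
    P=O+ex*x/1000+ez*(z-9.8)/1000; print(x,z,P)
p=T[:3,3];
for n,w in (("C",[.0,.5,.5]),("B",[.36,.25,.4]),("B2",[.45,.05,.35])):
    w=np.array(w);print(n,tool(T,w-p),np.linalg.norm(w-p));p=w
P=O+ex*.14+ez*.05;print("over",tool(T,P-p),np.linalg.norm(P-p))
```

```text
t 24.75 pos [-0.1137  0.471   0.7705] X [-0.2452  0.8176  0.5209] Y [0.962  0.2716 0.0264] Z [-0.1199  0.5076 -0.8532] yhead 15.8 q [-2.0033  0.3093  0.3843  0.2709 -0.2056  2.0236 -1.5281] F [ 0.016  -0.2511 -0.2517] w 0.0175 ff 59.07093644142151
tilt 31.439250739846575
rail axes [-0.2338  0.8152  0.5299] [-0.9613 -0.2756 -0.    ] [ 0.1461 -0.5094  0.8481]
140 60 [0.6106 0.1191 0.1618]
140 5 [0.6026 0.1471 0.1151]
C [-14.51  11.01  23.19] 0.2948690238854621
B [-34.48  27.58  -8.47] 0.44955533585978047
B2 [-21.16   3.09  -6.97] 0.22494443758403987
over [-8.1  16.83 17.66] 0.2570333796306545
```

Call:
jog_arm:
  moves:
    - {"slide":[-2.42,1.84,3.87],"yaw":0,"jaw":-1}
    - {"slide":[-2.42,1.84,3.87],"yaw":0,"jaw":-1}
    - {"slide":[-2.42,1.84,3.87],"yaw":0,"jaw":-1}
    - {"slide":[-2.42,1.84,3.87],"yaw":0,"jaw":-1}
    - {"slide":[-2.42,1.84,3.87],"yaw":0,"jaw":-1}
    - {"slide":[-2.42,1.84,3.87],"yaw":0,"jaw":-1}
    - {"slide":[-3.45,2.76,-0.85],"yaw":0,"jaw":-1}
    - {"slide":[-3.45,2.76,-0.85],"yaw":0,"jaw":-1}
    - {"slide":[-3.45,2.76,-0.85],"yaw":0,"jaw":-1}
    - {"slide":[-3.45,2.76,-0.85],"yaw":0,"jaw":-1}
    - {"slide":[-3.45,2.76,-0.85],"yaw":0,"jaw":-1}
    - {"slide":[-3.45,2.76,-0.85],"yaw":0,"jaw":-1}
    - {"slide":[-3.45,2.76,-0.85],"yaw":0,"jaw":-1}
    - {"slide":[-3.45,2.76,-0.85],"yaw":0,"jaw":-1}
    - {"slide":[-3.45,2.76,-0.85],"yaw":0,"jaw":-1}
    - {"slide":[-3.45,2.76,-0.85],"yaw":0,"jaw":-1}

```text
time_s: 26.35
tool_pos: [0.2702, 0.2785, 0.5017]
orientation: [0.582, 0.769, 0.164, -0.206]
contact_force: [-0.2, 1.5, -0.5]
grip_width: 0.0179
finger_force: 59.1
```

Call:
jog_arm:
  moves:
    - {"slide":[-4.16,0.45,-1.75],"yaw":0,"jaw":-1}
    - {"slide":[-4.16,0.45,-1.75],"yaw":0,"jaw":-1}
    - {"slide":[-4.16,0.45,-1.75],"yaw":0,"jaw":-1}
    - {"slide":[-4.16,0.45,-1.75],"yaw":0,"jaw":-1}
    - {"slide":[-4.16,0.45,-1.75],"yaw":0,"jaw":-1}
    - {"slide":[-4.16,0.45,-1.75],"yaw":0,"jaw":-1}
    - {"slide":[0,0,0],"yaw":0,"jaw":-1}

```text
time_s: 27.05
tool_pos: [0.3466, 0.0897, 0.4748]
orientation: [0.586, 0.768, 0.162, -0.202]
contact_force: [-0.2, 0.7, -0.4]
grip_width: 0.0177
finger_force: 59.1
```

```bash
cat >> h.py <<'E'
u=np.array([np.cos(np.radians(106)),np.sin(np.radians(106)),0]);ex=u*.848+[0,0,.5299];ez=-u*.5299+[0,0,.848];ey=np.cross(ez,ex);O=np.array([.636,.0305,.045])
def rail(p): return np.array([ex,ey,ez])@(np.asarray(p)-O)*1000
def atrail(x,y,z): return O+(ex*x+ey*y+ez*z)/1000
E
python3 - <<'E'
from h import *
from station import status
T=show(status.read_state());print("tilt",np.degrees(np.arccos(-T[2,2])),rail(T[:3,3]))
P=atrail(140,0,145);print(P,tool(T,P-T[:3,3]))
E
```

```text
t 27.05 pos [0.3466 0.0897 0.4748] X [-0.2324  0.8341  0.5003] Y [0.9652 0.2612 0.013 ] Z [-0.1198  0.4859 -0.8658] yhead 15.1 q [-0.6094  0.3472  1.1249  1.5795 -0.6875  1.7873  0.7978] F [-0.2142  0.6746 -0.407 ] w 0.0177 ff 59.0846586227417
tilt 30.02884627979551 [343.6575 261.8814 292.0654]
[0.6245 0.0708 0.2421] [-19.68  26.03  15.89]
```

Call:
jog_arm:
  moves:
    - {"slide":[-3,2.56,0.95],"yaw":0,"jaw":-1}
    - {"slide":[-3,2.56,0.95],"yaw":0,"jaw":-1}
    - {"slide":[-3,2.56,0.95],"yaw":0,"jaw":-1}
    - {"slide":[-3,2.56,0.95],"yaw":0,"jaw":-1}
    - {"slide":[-3,2.56,0.95],"yaw":0,"jaw":-1}
    - {"slide":[-1.14,3.3,2.8],"yaw":0,"jaw":-1}
    - {"slide":[-1.14,3.3,2.8],"yaw":0,"jaw":-1}
    - {"slide":[-1.14,3.3,2.8],"yaw":0,"jaw":-1}
    - {"slide":[-1.14,3.3,2.8],"yaw":0,"jaw":-1}
    - {"slide":[0,0,0],"yaw":-1,"jaw":-1}

```text
time_s: 28.05
tool_pos: [0.6235, 0.0813, 0.2379]
orientation: [0.575, 0.776, 0.162, -0.204]
contact_force: [-0.1, -0.6, -0.4]
grip_width: 0.018
finger_force: 59.1
```

Run:
```python
from h import *
from station import status,cams
T=show(status.read_state());print("tilt",np.degrees(np.arccos(-T[2,2])),rail(T[:3,3]))
print("X in rail",rail(T[:3,0]+O)/1000,"Z",rail(T[:3,2]+O)/1000)
for x,z in((140,50),(140,-5)): P=atrail(x,0,z);print(P,tool(T,P-T[:3,3]))
d=cams.read_camera("wrist");np.savez("w6.npz",T=T,**d)
sc=cams.read_camera("scene")["image"]
o=np.zeros((480,800,3),np.uint8);o[:,:420]=cv2.resize(d["image"][:, 40:600],(420,360)).repeat(1,0)[:360].copy() if 0 else cv2.copyMakeBorder(cv2.resize(d["image"],(420,315)),0,165,0,0,cv2.BORDER_CONSTANT)
o[:,420:]=cv2.resize(sc[150:310,300:427],(380,480))
cv2.imwrite("pics/w6.png",o[:,:,::-1])
```

```text
t 28.05 pos [0.6235 0.0813 0.2379] X [-0.2561  0.8256  0.5028] Y [0.9579 0.2864 0.0177] Z [-0.1294  0.4862 -0.8642] yhead 16.6 q [-0.2143  1.0183  0.8673  1.0999 -1.0875  1.7104  0.8808] F [-0.1365 -0.6006 -0.3662] w 0.0180 ff 59.06516969203949
tilt 30.208335920468617 [146.5832  -1.9753 135.905 ]
X in rail [ 0.9993  0.0186 -0.0315] Z [-0.0314 -0.0096 -0.9994]
[0.6106 0.1192 0.1616] [-0.38 -0.29  8.61]
[0.6025 0.1472 0.1149] [-0.21 -0.34 14.1 ]
```

View pics/w6.png

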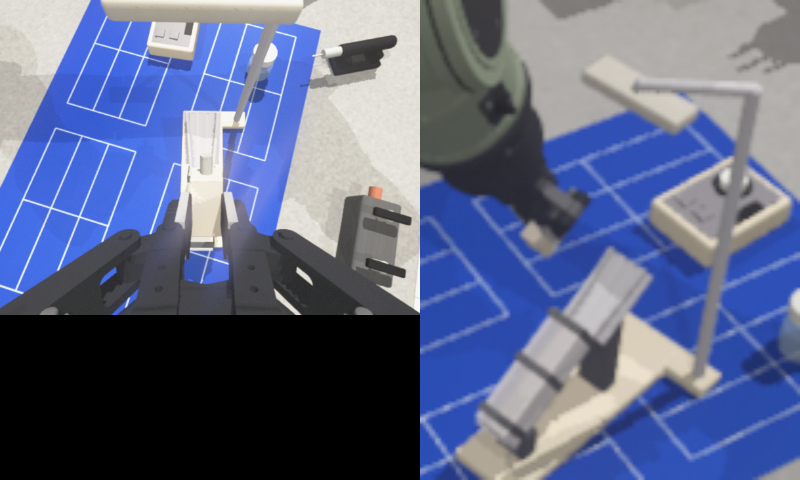

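The wrist view shows the block, stem up-slope at (207,160), lined up over the tray, whose upper edge is at (183-220,112). The scene view shows the tool tipped over the rail and clear of the lamp bar.

Run:
```python
from h import *
d=dict(np.load("w6.npz"));T=d["T"];Tc=T@d["tool_from_camera"]
np.set_printoptions(precision=4,suppress=True)
def rp(p,z):
    o,v=ray(d,p,Tc); a=rail(o)/1000; b=rail(v+O)/1000; return (a+b*(z/1000-a[2])/b[2])*1000
k=640/420
for p in((183,112),(220,112)): print("tray top",rp((p[0]*k,p[1]*k),6))
g=cv2.cvtColor(d["image"],cv2.COLOR_RGB2GRAY)
for r in (180,195,210,225,240): print(r,g[r,255:360:3].tolist())
```

```text
tray top [181.64    24.1854   6.    ]
tray top [182.4247 -19.8644   6.    ]
180 [109, 106, 107, 109, 110, 108, 111, 110, 206, 207, 223, 202, 224, 225, 222, 229, 225, 224, 222, 223, 228, 225, 224, 222, 174, 224, 223, 240, 247, 247, 247, 247, 246, 245, 148]
195 [110, 110, 109, 110, 110, 113, 110, 107, 231, 177, 212, 219, 226, 226, 224, 229, 226, 224, 223, 223, 227, 224, 224, 218, 181, 225, 222, 244, 179, 153, 153, 154, 153, 155, 155]
210 [119, 121, 121, 122, 124, 121, 123, 130, 245, 211, 213, 240, 222, 240, 239, 242, 242, 240, 238, 228, 230, 238, 228, 210, 223, 226, 221, 247, 181, 133, 134, 121, 101, 103, 101]
225 [122, 120, 122, 122, 122, 125, 124, 134, 246, 216, 194, 239, 223, 238, 238, 242, 241, 240, 239, 239, 241, 240, 239, 212, 240, 223, 224, 246, 220, 161, 141, 114, 112, 120, 128]
240 [128, 124, 123, 124, 126, 125, 127, 159, 247, 239, 199, 232, 231, 226, 234, 241, 239, 166, 194, 211, 214, 213, 208, 226, 237, 223, 238, 246, 208, 145, 126, 129, 128, 144, 144]
```

Call:
jog_arm:
  moves:
    - {"slide":[-0.06,-0.13,4],"yaw":0,"jaw":-1}
    - {"slide":[-0.06,-0.13,4],"yaw":0,"jaw":-1}
    - {"slide":[-0.06,-0.13,3],"yaw":0,"jaw":-1}
    - {"slide":[-0.06,-0.13,2.1],"yaw":0,"jaw":-1}
    - {"slide":[0,0,0],"yaw":0,"jaw":-1}

```text
time_s: 28.65
tool_pos: [0.601, 0.1399, 0.1275]
orientation: [0.576, 0.775, 0.163, -0.202]
contact_force: [1.3, -0.2, 0.3]
grip_width: 0.0175
finger_force: 59.1
```

Call:
jog_arm:
  moves:
    - {"slide":[0,0,0.3],"yaw":0,"jaw":-1}
    - {"slide":[0,0,0.3],"yaw":0,"jaw":-1}
    - {"slide":[0,0,0],"yaw":0,"jaw":-1}

```text
time_s: 28.95
tool_pos: [0.6016, 0.141, 0.1232]
orientation: [0.576, 0.775, 0.164, -0.201]
contact_force: [-0.8, -0.4, -0.6]
grip_width: 0.0179
finger_force: 59.1
```

Run:
```python
from h import *
from station import status
T=show(status.read_state());print("tilt",np.degrees(np.arccos(-T[2,2])),rail(T[:3,3]))
```

```text
t 28.95 pos [0.6016 0.141  0.1232] X [-0.2554  0.8269  0.5009] Y [0.959  0.2825 0.0225] Z [-0.1229  0.4862 -0.8652] yhead 16.4 q [-0.3378  1.1119  0.8267  1.3598 -1.1888  1.4747  1.0375] F [-0.7549 -0.4043 -0.562 ] w 0.0179 ff 59.12019610404968
tilt 30.095990734050808 [139.592    2.6387   5.0155]
```

Call:
jog_arm:
  moves:
    - {"slide":[0,0,0.35],"yaw":0,"jaw":-1}
    - {"slide":[0,0,0.35],"yaw":0,"jaw":-1}
    - {"slide":[0,0,0.2],"yaw":0,"jaw":-1}
    - {"slide":[0,0,0],"yaw":0,"jaw":-1}

```text
time_s: 29.35
tool_pos: [0.6, 0.1459, 0.1144]
orientation: [0.576, 0.775, 0.164, -0.202]
contact_force: [-0.5, 0.5, 0.7]
grip_width: 0.018
finger_force: 59.1
```

Call:
jog_arm:
  moves:
    - {"slide":[0,0,0.2],"yaw":0,"jaw":-1}
    - {"slide":[0,0,0.1],"yaw":0,"jaw":-1}

```text
time_s: 29.55
tool_pos: [0.5997, 0.1473, 0.112]
orientation: [0.576, 0.775, 0.164, -0.202]
contact_force: [-0.5, 0.3, -0.1]
grip_width: 0.0178
finger_force: 59.1
```

Call:
jog_arm:
  moves:
    - {"slide":[0,0,0.15],"yaw":0,"jaw":-1}
    - {"slide":[0,0,0],"yaw":0,"jaw":-1}
    - {"slide":[0,0,0],"yaw":0,"jaw":0}
    - {"slide":[0,0,0],"yaw":0,"jaw":0}
    - {"slide":[0,0,0],"yaw":0,"jaw":0}
    - {"slide":[0,0,0],"yaw":0,"jaw":0}
    - {"slide":[0,0,-3],"yaw":0,"jaw":0}
    - {"slide":[0,0,-5],"yaw":0,"jaw":0}
    - {"slide":[0,0,-5],"yaw":0,"jaw":0}

```text
time_s: 30.45
tool_pos: [0.6154, 0.0841, 0.2246]
orientation: [0.576, 0.775, 0.163, -0.202]
contact_force: [0.7, 0.4, 0.6]
grip_width: 0.0426
finger_force: 0.0
```

Run:
```python
from h import *
from station import status,cams
T=show(status.read_state());print(rail(T[:3,3]))
d=cams.read_camera("wrist");np.savez("w7.npz",T=T,**d)
s0=dict(np.load("scene0.npz"));s1=cams.read_camera("scene")
t0=dict(np.load("top0.npz"));t1=cams.read_camera("top")
np.savez("s7.npz",**s1);np.savez("t7.npz",**t1)
# change inside the rail: sample along floor axis (block top z=22) in scene & top
for nm,a,b in(("scene",s0,s1),("top",t0,t1)):
    for x in range(0,181,10):
        p=atrail(x,2,15);q=np.round(proj(a,p)).astype(int)
        print(nm,x,q,a["image"][q[1],q[0]],b["image"][q[1],q[0]])
```

```text
t 30.45 pos [0.6154 0.0841 0.2246] X [-0.2551  0.8271  0.5009] Y [0.9588 0.2834 0.0203] Z [-0.1251  0.4854 -0.8653] yhead 16.5 q [-0.2321  1.0164  0.8658  1.1679 -1.0871  1.6687  0.9221] F [0.6623 0.3631 0.6436] w 0.0426 ff 0.0
[143.6607   5.0129 121.9558]
scene 0 [324 293] [154 150 153] [156 152 153]
scene 10 [327 290] [86 86 91] [85 85 91]
scene 20 [329 287] [186 182 182] [191 184 181]
scene 30 [331 283] [187 182 182] [190 184 181]
scene 40 [334 280] [195 190 190] [189 183 180]
scene 50 [336 277] [195 190 190] [186 181 179]
scene 60 [339 274] [119 116 120] [118 116 119]
scene 70 [341 270] [195 190 190] [194 189 189]
scene 80 [344 267] [195 190 190] [195 189 189]
scene 90 [346 264] [197 191 191] [196 190 190]
scene 100 [348 261] [196 191 191] [196 191 190]
scene 110 [351 257] [137 135 138] [136 134 137]
scene 120 [353 254] [194 191 195] [193 190 194]
scene 130 [356 251] [200 197 201] [199 196 199]
scene 140 [358 248] [201 198 201] [200 197 201]
scene 150 [361 244] [202 199 202] [201 198 201]
scene 160 [363 241] [202 199 203] [175 172 175]
scene 170 [365 238] [202 199 202] [174 171 1
[... 214 characters left out ...]
0] [130 143 122]
top 40 [309 218] [179 178 180] [132 144 124]
top 50 [306 218] [106 107 116] [131 142 124]
top 60 [302 219] [186 187 190] [129 142 123]
top 70 [299 220] [188 187 190] [128 142 124]
top 80 [295 220] [188 189 193] [126 140 122]
top 90 [292 221] [174 169 174] [132 143 127]
top 100 [288 222] [154 155 161] [131 145 127]
top 110 [285 222] [158 159 167] [126 140 122]
top 120 [281 223] [190 192 202] [126 139 120]
top 130 [278 224] [185 188 197] [146 153 146]
top 140 [274 224] [187 189 198] [183 186 194]
top 150 [270 225] [186 188 196] [187 188 193]
top 160 [266 226] [186 187 196] [180 183 190]
top 170 [263 226] [175 174 179] [149 151 149]
top 180 [259 227] [235 233 225] [218 217 203]
```

Call:
jog_arm:
  moves:
    - {"slide":[-1.06,-3.36,-0.56],"yaw":0,"jaw":0}
    - {"slide":[-1.06,-3.36,-0.56],"yaw":0,"jaw":0}
    - {"slide":[-1.06,-3.36,-0.56],"yaw":0,"jaw":0}
    - {"slide":[-1.06,-3.36,-0.56],"yaw":0,"jaw":0}
    - {"slide":[-3.87,-1.26,1.03],"yaw":0,"jaw":0}
    - {"slide":[-3.87,-1.26,1.03],"yaw":0,"jaw":0}
    - {"slide":[-3.87,-1.26,1.03],"yaw":0,"jaw":0}
    - {"slide":[-3.87,-1.26,1.03],"yaw":0,"jaw":0}
    - {"slide":[-3.87,-1.26,1.03],"yaw":0,"jaw":0}
    - {"slide":[0,0,0],"yaw":0,"jaw":0}

```text
time_s: 31.6
tool_pos: [0.4809, -0.1542, 0.0718]
orientation: [0.578, 0.774, 0.163, -0.204]
contact_force: [-0.0, -0.0, 0.1]
grip_width: 0.0425
finger_force: 0.0
```

Run:
```python
from h import *
from station import status,cams
T=show(status.read_state());d=cams.read_camera("wrist");np.savez("w8.npz",T=T,**d);blobs(d,T,rng=(.42,.54,-.2,-.03))
print(tool(T,np.array([.470,-.1045,-.0095])-T[:3,3]))
```

```text
t 31.60 pos [ 0.4809 -0.1542  0.0718] X [-0.2498  0.8274  0.503 ] Y [0.96   0.2796 0.0168] Z [-0.1267  0.4871 -0.8641] yhead 16.2 q [ 0.1488  1.1587  0.8173  1.5164 -1.0022  1.4494  1.5924] F [-0.0145 -0.0086  0.125 ] w 0.0425 ff 0.0
[ 300  187   34   79 2218] ctr [ 0.4716 -0.1111] len [0.0217 0.0518] ang [ 16.6166 -74.3955] corners [[0.454, -0.0893], [0.4748, -0.0831], [0.4888, -0.133], [0.4689, -0.1389]]
[227 295  29  56 761] ctr [ 0.4438 -0.1816] len [0.0341 0.0104] ang [92.0968  0.1508] corners [[0.4393, -0.1986], [0.438, -0.1645], [0.4484, -0.1645], [0.4493, -0.1986]]
[375 296  27  56 673] ctr [ 0.5308 -0.157 ] len [0.0107 0.034 ] ang [ 29.5431 -62.5653] corners [[0.5183, -0.1447], [0.5276, -0.1394], [0.5433, -0.1696], [0.5342, -0.1746]]
[0.3  0.21 9.59]
```

Call:
jog_arm:
  moves:
    - {"slide":[0.3,0.2,4],"yaw":0,"jaw":0}
    - {"slide":[0,0,3.6],"yaw":0,"jaw":0}
    - {"slide":[0,0,1.8],"yaw":0,"jaw":0}
    - {"slide":[0,0,0],"yaw":0,"jaw":0}

```text
time_s: 32.05
tool_pos: [0.4721, -0.1014, -0.005]
orientation: [0.575, 0.775, 0.164, -0.203]
contact_force: [0.6, -1.4, 0.6]
grip_width: 0.0424
finger_force: 0.0
```

Call:
jog_arm:
  moves:
    - {"slide":[0,0,0],"yaw":0,"jaw":-1}
    - {"slide":[0,0,0],"yaw":0,"jaw":-1}
    - {"slide":[0,0,0],"yaw":0,"jaw":-1}
    - {"slide":[0,0,0],"yaw":0,"jaw":-1}

```text
time_s: 32.45
tool_pos: [0.4731, -0.1043, -0.0028]
orientation: [0.576, 0.775, 0.164, -0.201]
contact_force: [0.6, -2.0, 7.1]
grip_width: 0.0177
finger_force: 58.5
```

Call:
jog_arm:
  moves:
    - {"slide":[0,0,-3],"yaw":0,"jaw":-1}
    - {"slide":[0,0,-5],"yaw":0,"jaw":-1}
    - {"slide":[0,0,-2],"yaw":0,"jaw":-1}
    - {"slide":[3.87,1.26,-1.03],"yaw":0,"jaw":-1}
    - {"slide":[3.87,1.26,-1.03],"yaw":0,"jaw":-1}
    - {"slide":[3.87,1.26,-1.03],"yaw":0,"jaw":-1}
    - {"slide":[3.87,1.26,-1.03],"yaw":0,"jaw":-1}
    - {"slide":[3.87,1.26,-1.03],"yaw":0,"jaw":-1}
    - {"slide":[1.06,3.36,0.56],"yaw":0,"jaw":-1}
    - {"slide":[1.06,3.36,0.56],"yaw":0,"jaw":-1}
    - {"slide":[1.06,3.36,0.56],"yaw":0,"jaw":-1}
    - {"slide":[1.06,3.36,0.56],"yaw":0,"jaw":-1}
    - {"slide":[0,0,0],"yaw":0,"jaw":-1}

```text
time_s: 33.75
tool_pos: [0.6192, 0.087, 0.2305]
orientation: [0.574, 0.776, 0.164, -0.201]
contact_force: [-2.0, 0.1, -0.7]
grip_width: 0.0173
finger_force: 58.8
```

Run:
```python
from h import *
from station import status
T=show(status.read_state());print(rail(T[:3,3]))
for z in(20,4): P=atrail(148,2,z);print(tool(T,P-T[:3,3]))
```

```text
t 33.75 pos [0.6192 0.087  0.2305] X [-0.2591  0.8259  0.5008] Y [0.9578 0.2866 0.023 ] Z [-0.1245  0.4856 -0.8653] yhead 16.7 q [-0.2327  1.0161  0.87    1.1434 -1.0914  1.683   0.9056] F [-1.9536  0.1086 -0.7065] w 0.0173 ff 58.8165431312132
[148.2314   0.5597 126.0814]
[ 0.34 -0.29 10.6 ]
[ 0.39 -0.31 12.2 ]
```

Call:
jog_arm:
  moves:
    - {"slide":[0.1,-0.1,4.5],"yaw":0,"jaw":-1}
    - {"slide":[0.15,-0.1,4],"yaw":0,"jaw":-1}
    - {"slide":[0.1,-0.1,2.5],"yaw":0,"jaw":-1}
    - {"slide":[0,0,0.8],"yaw":0,"jaw":-1}
    - {"slide":[0,0,0],"yaw":0,"jaw":-1}

```text
time_s: 34.25
tool_pos: [0.5993, 0.1438, 0.1301]
orientation: [0.576, 0.775, 0.164, -0.201]
contact_force: [0.1, -0.4, -0.9]
grip_width: 0.0169
finger_force: 58.8
```

Call:
jog_arm:
  moves:
    - {"slide":[0,0,0.3],"yaw":0,"jaw":-1}
    - {"slide":[0,0,0.3],"yaw":0,"jaw":-1}
    - {"slide":[0,0,0],"yaw":0,"jaw":-1}

```text
time_s: 34.55
tool_pos: [0.5986, 0.1469, 0.1248]
orientation: [0.576, 0.775, 0.164, -0.201]
contact_force: [0.5, 0.2, 0.1]
grip_width: 0.0176
finger_force: 58.8
```

Run:
```python
from h import *
from station import status
T=show(status.read_state());print(rail(T[:3,3]))
```

```text
t 34.55 pos [0.5986 0.1469 0.1248] X [-0.2551  0.8269  0.5012] Y [0.959  0.2826 0.022 ] Z [-0.1235  0.4862 -0.8651] yhead 16.4 q [-0.3501  1.107   0.829   1.3715 -1.1914  1.4715  1.0361] F [0.5266 0.1758 0.1138] w 0.0176 ff 58.84282359899608
[145.8648   3.8344   2.9014]
```

Call:
jog_arm:
  moves:
    - {"slide":[0,-0.0,0.3],"yaw":0,"jaw":-1}
    - {"slide":[0,0,0.2],"yaw":0,"jaw":-1}
    - {"slide":[0,0,0],"yaw":0,"jaw":-1}

```text
time_s: 34.85
tool_pos: [0.5985, 0.1482, 0.121]
orientation: [0.576, 0.775, 0.164, -0.2]
contact_force: [0.1, -8.7, 12.3]
grip_width: 0.0171
finger_force: 67.0
```

Call:
jog_arm:
  moves:
    - {"slide":[0,0,0.3],"yaw":0,"jaw":-1}
    - {"slide":[0,0,0],"yaw":0,"jaw":-1}

```text
time_s: 35.05
tool_pos: [0.5987, 0.1495, 0.1187]
orientation: [0.577, 0.775, 0.164, -0.2]
contact_force: [4.9, -10.3, 15.3]
grip_width: 0.0177
finger_force: 74.1
```

Call:
jog_arm:
  moves:
    - {"slide":[0,0,0.2],"yaw":0,"jaw":-1}
    - {"slide":[0,0,0],"yaw":0,"jaw":-1}

```text
time_s: 35.25
tool_pos: [0.5987, 0.1502, 0.1172]
orientation: [0.577, 0.775, 0.164, -0.199]
contact_force: [5.2, -12.1, 19.4]
grip_width: 0.0169
finger_force: 78.4
```

Call:
jog_arm:
  moves:
    - {"slide":[0,0,0.3],"yaw":0,"jaw":-1}
    - {"slide":[0,0,0],"yaw":0,"jaw":-1}

```text
time_s: 35.45
tool_pos: [0.5986, 0.1513, 0.1148]
orientation: [0.577, 0.775, 0.164, -0.199]
contact_force: [6.7, -14.0, 20.4]
grip_width: 0.0171
finger_force: 85.2
```

Call:
jog_arm:
  moves:
    - {"slide":[0,0,0.2],"yaw":0,"jaw":-1}
    - {"slide":[0,0,0],"yaw":0,"jaw":-1}

```text
time_s: 35.65
tool_pos: [0.5987, 0.1519, 0.1132]
orientation: [0.577, 0.775, 0.165, -0.198]
contact_force: [8.5, -16.5, 22.7]
grip_width: 0.0174
finger_force: 89.3
```

Run:
```python
from h import *
from station import status
T=show(status.read_state());print(rail(T[:3,3]))
```

```text
t 35.65 pos [0.5987 0.1519 0.1132] X [-0.2555  0.829   0.4974] Y [0.9596 0.2801 0.0261] Z [-0.1177  0.484  -0.8671] yhead 16.3 q [-0.3601  1.1198  0.8251  1.3869 -1.2085  1.4487  1.0485] F [  8.5293 -16.456   22.7025] w 0.0174 ff 89.25915241241455
[143.7987   2.3598  -9.3945]
```

Call:
jog_arm:
  moves:
    - {"slide":[0,0,-0.15],"yaw":0,"jaw":-1}
    - {"slide":[0,0,0],"yaw":0,"jaw":0}
    - {"slide":[0,0,0],"yaw":0,"jaw":0}
    - {"slide":[0,0,0],"yaw":0,"jaw":0}
    - {"slide":[0,0,0],"yaw":0,"jaw":0}
    - {"slide":[0,0,-3],"yaw":0,"jaw":0}
    - {"slide":[0,0,-5],"yaw":0,"jaw":0}
    - {"slide":[0,0,-5],"yaw":0,"jaw":0}

```text
time_s: 36.45
tool_pos: [0.6126, 0.0901, 0.2264]
orientation: [0.576, 0.775, 0.163, -0.202]
contact_force: [0.1, 0.6, 0.3]
grip_width: 0.0428
finger_force: 0.0
```

Run:
```python
from h import *
from station import status,cams
T=show(status.read_state());print(rail(T[:3,3]))
d=cams.read_camera("wrist");np.savez("w9.npz",T=T,**d);w7=dict(np.load("w7.npz"))
s0=dict(np.load("scene0.npz"));s7=dict(np.load("s7.npz"));s1=cams.read_camera("scene");np.savez("s9.npz",**s1)
for x in range(0,181,6):
    q=np.round(proj(s0,atrail(x,2,15))).astype(int);f=lambda a:a["image"][q[1]-1:q[1]+2,q[0]-1:q[0]+2].reshape(-1,3).mean(0).round(0)
    def rb(a): v=f(a);return v.tolist(),v[0]-v[2]
    print(x,q,rb(s0),rb(s7),rb(s1))
```

```text
t 36.45 pos [0.6126 0.0901 0.2264] X [-0.2551  0.827   0.501 ] Y [0.9588 0.2835 0.0201] Z [-0.1254  0.4854 -0.8652] yhead 16.5 q [-0.2452  1.01    0.869   1.1816 -1.0877  1.6645  0.9211] F [0.0568 0.5955 0.3091] w 0.0428 ff 0.0
[150.1253   6.1073 120.0299]
0 [324 293] ([161.0, 157.0, 157.0], np.float64(4.0)) ([162.0, 157.0, 157.0], np.float64(5.0)) ([163.0, 158.0, 157.0], np.float64(6.0))
6 [326 291] ([140.0, 137.0, 139.0], np.float64(1.0)) ([142.0, 138.0, 138.0], np.float64(4.0)) ([142.0, 138.0, 138.0], np.float64(4.0))
12 [327 289] ([109.0, 108.0, 112.0], np.float64(-3.0)) ([110.0, 108.0, 111.0], np.float64(-1.0)) ([109.0, 107.0, 111.0], np.float64(-2.0))
18 [329 287] ([184.0, 179.0, 179.0], np.float64(5.0)) ([188.0, 181.0, 179.0], np.float64(9.0)) ([188.0, 181.0, 178.0], np.float64(10.0))
24 [330 285] ([187.0, 182.0, 182.0], np.float64(5.0)) ([190.0, 184.0, 181.0], np.float64(9.0)) ([191.0, 184.0, 181.0], np.float64(10.0))
30 [331 283] ([187.0, 182.0, 181.0], np.float64(6.0)) ([191.0, 184.0, 181.0], np.float64(10.0)) ([191.0, 184.0, 181.0], np.float64(10.0))
36 [333 282] ([189.0, 
[... 2719 characters left out ...]
0.0))
156 [362 242] ([201.0, 198.0, 201.0], np.float64(0.0)) ([178.0, 175.0, 178.0], np.float64(0.0)) ([197.0, 194.0, 197.0], np.float64(0.0))
162 [363 240] ([198.0, 195.0, 199.0], np.float64(-1.0)) ([174.0, 171.0, 174.0], np.float64(0.0)) ([178.0, 175.0, 178.0], np.float64(0.0))
168 [365 239] ([202.0, 199.0, 202.0], np.float64(0.0)) ([174.0, 171.0, 175.0], np.float64(-1.0)) ([175.0, 171.0, 175.0], np.float64(0.0))
174 [366 237] ([202.0, 199.0, 202.0], np.float64(0.0)) ([174.0, 171.0, 175.0], np.float64(-1.0)) ([174.0, 171.0, 175.0], np.float64(-1.0))
180 [368 235] ([124.0, 136.0, 188.0], np.float64(-64.0)) ([105.0, 116.0, 166.0], np.float64(-61.0)) ([105.0, 116.0, 166.0], np.float64(-61.0))
```

Run:
```python
from h import *
from station import status
np.set_printoptions(precision=4,suppress=True)
t=dict(np.load("top0.npz"));s=dict(np.load("scene0.npz"))
def cen(c,x0,x1,y0,y1,th):
    g=c["image"][y0:y1,x0:x1].astype(int).min(2);m=(g>th).astype(np.uint8);n,l,st,ce=cv2.connectedComponentsWithStats(m);i=1+np.argmax(st[1:,4]);return ce[i]+[x0,y0],st[i]
pt,a=cen(t,164,186,275,296,170);print(pt,a)
g=cv2.cvtColor(s["image"],cv2.COLOR_RGB2GRAY)[202:220,395:416];print(g)
ps,b=cen(s,396,415,200,220,150);print(ps,b)
print("tri",tri(t,pt,s,ps),"plane",plane(t,pt,.038),plane(s,ps,.038))
T=show(status.read_state());p=T[:3,3]
K0=plane(t,pt,.038)
tip=-.018*T[:3,2]-.011*T[:3,0]; print("tip rel TCP",tip)
P=np.array([K0[0],K0[1],.075])-tip;print("TCP target",P)
for w in ([.47,.05,.3],[.42,.22,.28],P): w=np.array(w);print(w,tool(T,w-p));p=w
print("down1cm",tool(T,[0,0,-.01]))
```

```text
[173.     284.6634] [  4   5  11  11 101]
[[ 78  77  76  85 109 118  98  99 157 154 127 129 129 129 122 112 136 155
  159 158 159]
 [ 77  76  75  76  85 119 160 181 188 164 130 129 129 129 116  88 101 137
  156 160 160]
 [ 77  75  76  95 136 177 191 183 166 142 131 129 129 130 112  82  77 100
  130 153 161]
 [ 77  77 104 166 182 180 170 147 135 131 130 129 129 140 139 107  76  76
   91 126 153]
 [109 176 186 191 184 154 167 201 188 142 129 129 129 141 154 157 127  76
   76  90 127]
 [200 207 193 173 153 166 211 235 206 139 129 129 129 154 158 174 174 133
   89  76  91]
 [202 184 162 137 107 192 232 234 194 130 129 128 129 165 165 159 175 183
  161 108  76]
 [162 152 138 101  71 187 231 229 185 131 129 129 130 199 189 138 156 179
  184 168 126]
 [152 152 125  72  72 153 207 213 174 130 129 129 146 209 188 111 142 157
  167 183 185]
 [151 151 124  69  76 132 169 174 150 130 128 130 149 177 145  84 133 151
  152 164 191]
 [151 151 141  99  60 106 141 144 133 129 129 129 144 138  95  80 132 152
  152 152 164]
 [151 151 152 120  60  62 101 126 131 129 129 129 130 110  70  87 135 152
  152
[... 411 characters left out ...]
 144 141 121  98  68  56  56
   72 106 140]
 [147 152 152 152 151 150 139 131 129 128 130 132 109  67  56  55  56  56
   54  96 179]]
[400.6    206.4889] [ 0  2  9 10 45]
tri [0.4647 0.3912 0.0531] plane [0.4671 0.4003 0.038 ] [0.4508 0.3986 0.038 ]
t 36.55 pos [0.6144 0.0865 0.2298] X [-0.2554  0.8291  0.4974] Y [0.9597 0.2797 0.0266] Z [-0.1171  0.4841 -0.8671] yhead 16.2 q [-0.2411  1.0054  0.8724  1.1784 -1.088   1.6648  0.9209] F [-0.4551  0.4994 -0.982 ] w 0.0431 ff 0.0
tip rel TCP [ 0.0049 -0.0178  0.0101]
TCP target [0.4622 0.4181 0.0649]
[0.47 0.05 0.3 ] [  4.15 -14.69  -6.16]
[0.42 0.22 0.28] [14.38 -0.1  10.55]
[0.4622 0.4181 0.0649] [ 4.65  9.02 27.75]
down1cm [-0.5  -0.03  0.87]
```

Call:
jog_arm:
  moves:
    - {"slide":[1.04,-3.67,-1.54],"yaw":0,"jaw":-1}
    - {"slide":[1.04,-3.67,-1.54],"yaw":0,"jaw":-1}
    - {"slide":[1.04,-3.67,-1.54],"yaw":0,"jaw":-1}
    - {"slide":[1.04,-3.67,-1.54],"yaw":0,"jaw":-1}
    - {"slide":[3.6,0,2.64],"yaw":0,"jaw":-1}
    - {"slide":[3.6,0,2.64],"yaw":0,"jaw":-1}
    - {"slide":[3.6,0,2.64],"yaw":0,"jaw":-1}
    - {"slide":[3.6,0,2.64],"yaw":0,"jaw":-1}
    - {"slide":[0.66,1.29,3.96],"yaw":0,"jaw":-1}
    - {"slide":[0.66,1.29,3.96],"yaw":0,"jaw":-1}
    - {"slide":[0.66,1.29,3.96],"yaw":0,"jaw":-1}
    - {"slide":[0.66,1.29,3.96],"yaw":0,"jaw":-1}
    - {"slide":[0.66,1.29,3.96],"yaw":0,"jaw":-1}
    - {"slide":[0.66,1.29,3.6],"yaw":0,"jaw":-1}
    - {"slide":[0,0,0],"yaw":0,"jaw":-1}

```text
time_s: 38.05
tool_pos: [0.4523, 0.395, 0.0926]
orientation: [0.575, 0.776, 0.162, -0.203]
contact_force: [-0.7, -0.6, 0.2]
grip_width: -0.0001
finger_force: 0.0
```

Run:
```python
from h import *
from station import status,cams
np.set_printoptions(precision=4,suppress=True)
T=show(status.read_state());d=cams.read_camera("wrist");np.savez("w10.npz",T=T,**d)
t=cams.read_camera("scene");Tc=T@d["tool_from_camera"]
# project expected key and tips into wrist image, print bright blobs near
def pw(X):
    q=np.linalg.inv(Tc)@np.append(X,1);f,cx,cy=K(d);return np.round([f*q[0]/q[2]+cx,f*q[1]/q[2]+cy])
k=np.array([.4671,.4003,.042]);print("key px",pw(k),"edge",pw(k+[.014,0,-.006]),pw(k-[.014,0,.006]))
print("TCP px",pw(T[:3,3]),"tipc",pw(T[:3,3]-.018*T[:3,2]),"tip+X",pw(T[:3,3]-.018*T[:3,2]+.011*T[:3,0]))
g=d["image"].astype(int);m=(g.min(2)>185).astype(np.uint8)
n,l,st,ce=cv2.connectedComponentsWithStats(m)
for i in range(1,n):
    if st[i,4]>150: print(st[i],ce[i],plane(d,ce[i],.040,Tc))
print("tcp->target",tool(T,np.array([.4622,.4181,.0649])-T[:3,3]))
```

```text
t 38.05 pos [0.4523 0.395  0.0926] X [-0.2564  0.8261  0.5018] Y [0.9579 0.2867 0.0175] Z [-0.1295  0.4851 -0.8648] yhead 16.7 q [-0.8566  1.045   0.7602  1.755  -1.4387  1.1734  0.9732] F [-0.6807 -0.6152  0.2194] w -0.0001 ff 0.0
key px [337. 293.] edge [357. 300.] [315. 287.]
TCP px [313. 286.] tipc [312. 303.] tip+X [312. 280.]
[    0     0   440   350 82881] [181.4784 119.291 ] [0.3322 0.4838 0.04  ]
[ 494    0  146  143 7381] [584.9753  54.9207] [0.5945 0.62   0.04  ]
[ 585    0   55   55 1533] [621.0802  17.998 ] [0.6166 0.6606 0.04  ]
[390 159  26  27 241] [401.5726 173.1037] [0.4872 0.4902 0.04  ]
[  94  197  323  220 4181] [306.8103 273.2734] [0.4458 0.4069 0.04  ]
[484 207  29  29 253] [498.4506 220.3004] [0.5563 0.4768 0.04  ]
[430 212  34  23 223] [447.6547 222.9731] [0.5245 0.4652 0.04  ]
[460 220  27  26 247] [473.1619 233.2389] [0.542  0.4633 0.04  ]
[ 317  273   43   66 1661] [335.4377 299.3305] [0.4676 0.3964 0.04  ]
[ 444  280  196  153 1103] [535.7199 336.9039] [0.5922 0.4099 0.04  ]
[295 292  15  47 607] [302.4596 315.7084] [0.4509 0.3809 0.04  ]
[308 396  14  29 306] [314.0261 411.0196] [0.4734 0.3306 0.04  ]
[606 448  34  32 597] [626.866  459.4338] [0.6544 0.3569 0.04  ]
tcp->target [0.26 1.56 3.39]
```

Call:
jog_arm:
  moves:
    - {"slide":[0.13,0.78,1.5],"yaw":0,"jaw":-1}
    - {"slide":[0.13,0.78,1.9],"yaw":0,"jaw":-1}
    - {"slide":[-0.5,0,0.87],"yaw":0,"jaw":-1}
    - {"slide":[-0.5,0,0.87],"yaw":0,"jaw":-1}
    - {"slide":[0,0,0],"yaw":0,"jaw":-1}
    - {"slide":[0,0,0],"yaw":0,"jaw":-1}

```text
time_s: 38.75
tool_pos: [0.4653, 0.415, 0.0491]
orientation: [0.576, 0.775, 0.164, -0.201]
contact_force: [-0.3, -0.8, -0.2]
grip_width: 0.0002
finger_force: 0.0
```

Call:
jog_arm:
  moves:
    - {"slide":[-0.15,0,0.26],"yaw":0,"jaw":-1}
    - {"slide":[0,0,0],"yaw":0,"jaw":-1}

```text
time_s: 38.95
tool_pos: [0.465, 0.4155, 0.0454]
orientation: [0.576, 0.775, 0.164, -0.202]
contact_force: [-0.4, -0.2, 0.2]
grip_width: -0.0001
finger_force: 0.0
```

Call:
jog_arm:
  moves:
    - {"slide":[-0.15,0,0.26],"yaw":0,"jaw":-1}
    - {"slide":[-0.1,0,0.17],"yaw":0,"jaw":-1}
    - {"slide":[0,0,0],"yaw":0,"jaw":-1}

```text
time_s: 39.25
tool_pos: [0.4649, 0.4155, 0.04]
orientation: [0.576, 0.775, 0.164, -0.202]
contact_force: [-0.3, -0.8, -0.1]
grip_width: 0.0003
finger_force: 0.0
```

Call:
jog_arm:
  moves:
    - {"slide":[-0.1,0,0.17],"yaw":0,"jaw":-1}
    - {"slide":[0,0,0],"yaw":0,"jaw":-1}
    - {"slide":[0,0,0],"yaw":0,"jaw":-1}

```text
time_s: 39.55
tool_pos: [0.465, 0.4156, 0.0383]
orientation: [0.576, 0.775, 0.164, -0.202]
contact_force: [0.5, -0.2, 0.5]
grip_width: 0.0002
finger_force: 0.0
```

Call:
jog_arm:
  moves:
    - {"slide":[-0.1,0,0.17],"yaw":0,"jaw":-1}
    - {"slide":[0,0,0],"yaw":0,"jaw":-1}
    - {"slide":[0,0,0],"yaw":0,"jaw":-1}

```text
time_s: 39.85
tool_pos: [0.4651, 0.4156, 0.0363]
orientation: [0.576, 0.775, 0.164, -0.202]
contact_force: [-0.1, 0.2, 0.2]
grip_width: 0.0002
finger_force: 0.0
```

Continue in 1 mm steps.

Call:
jog_arm:
  moves:
    - {"slide":[-0.1,0,0.17],"yaw":0,"jaw":-1}
    - {"slide":[0,0,0],"yaw":0,"jaw":-1}
    - {"slide":[0,0,0],"yaw":0,"jaw":-1}

```text
time_s: 40.15
tool_pos: [0.4651, 0.4156, 0.0343]
orientation: [0.576, 0.775, 0.164, -0.202]
contact_force: [-0.6, 0.2, 0.1]
grip_width: 0.0
finger_force: 0.0
```

Call:
jog_arm:
  moves:
    - {"slide":[-0.05,0,0.09],"yaw":0,"jaw":-1}
    - {"slide":[0,0,0],"yaw":0,"jaw":-1}
    - {"slide":[0,0,0],"yaw":0,"jaw":-1}

```text
time_s: 40.45
tool_pos: [0.4651, 0.4156, 0.0333]
orientation: [0.576, 0.775, 0.164, -0.202]
contact_force: [-0.3, 0.0, 0.7]
grip_width: 0.0001
finger_force: 0.0
```

Call:
jog_arm:
  moves:
    - {"slide":[-0.05,0,0.09],"yaw":0,"jaw":-1}
    - {"slide":[0,0,0],"yaw":0,"jaw":-1}
    - {"slide":[0,0,0],"yaw":0,"jaw":-1}

```text
time_s: 40.75
tool_pos: [0.4652, 0.4156, 0.0323]
orientation: [0.576, 0.775, 0.164, -0.202]
contact_force: [0.4, -0.2, 0.4]
grip_width: -0.0002
finger_force: 0.0
```

Call:
jog_arm:
  moves:
    - {"slide":[-0.05,0,0.09],"yaw":0,"jaw":-1}
    - {"slide":[0,0,0],"yaw":0,"jaw":-1}

```text
time_s: 40.95
tool_pos: [0.4652, 0.4156, 0.0311]
orientation: [0.576, 0.775, 0.164, -0.202]
contact_force: [0.1, -0.4, -0.6]
grip_width: -0.0002
finger_force: 0.0
```

Call:
jog_arm:
  moves:
    - {"slide":[-0.05,0,0.09],"yaw":0,"jaw":-1}
    - {"slide":[0,0,0],"yaw":0,"jaw":-1}

```text
time_s: 41.15
tool_pos: [0.4652, 0.4157, 0.0301]
orientation: [0.576, 0.775, 0.164, -0.202]
contact_force: [0.2, -0.4, -0.7]
grip_width: -0.0001
finger_force: 0.0
```

Call:
jog_arm:
  moves:
    - {"slide":[-0.05,0,0.09],"yaw":0,"jaw":-1}
    - {"slide":[0,0,0],"yaw":0,"jaw":-1}

```text
time_s: 41.35
tool_pos: [0.4652, 0.4157, 0.0291]
orientation: [0.576, 0.775, 0.164, -0.202]
contact_force: [0.5, 0.6, 0.2]
grip_width: -0.0001
finger_force: 0.0
```

Call:
jog_arm:
  moves:
    - {"slide":[-0.05,0,0.09],"yaw":0,"jaw":-1}
    - {"slide":[0,0,0],"yaw":0,"jaw":-1}

```text
time_s: 41.55
tool_pos: [0.4652, 0.4157, 0.0281]
orientation: [0.576, 0.775, 0.164, -0.202]
contact_force: [-0.7, -0.0, -0.4]
grip_width: -0.0
finger_force: 0.0
```

Call:
jog_arm:
  moves:
    - {"slide":[-0.05,0,0.09],"yaw":0,"jaw":-1}
    - {"slide":[0,0,0],"yaw":0,"jaw":-1}

```text
time_s: 41.75
tool_pos: [0.4652, 0.4158, 0.027]
orientation: [0.576, 0.775, 0.164, -0.202]
contact_force: [0.4, -0.3, -0.2]
grip_width: 0.0001
finger_force: 0.0
```

Call:
jog_arm:
  moves:
    - {"slide":[-0.05,0,0.09],"yaw":0,"jaw":-1}
    - {"slide":[0,0,0],"yaw":0,"jaw":-1}

```text
time_s: 41.95
tool_pos: [0.4652, 0.4158, 0.026]
orientation: [0.576, 0.775, 0.164, -0.202]
contact_force: [0.8, -0.0, 0.5]
grip_width: -0.0
finger_force: 0.0
```

Run:
```python
from h import *
from station import status,cams
T=show(status.read_state());d=cams.read_camera("wrist");np.savez("w11.npz",T=T,**d);Tc=T@d["tool_from_camera"]
def pw(X):
    q=np.linalg.inv(Tc)@np.append(X,1);f,cx,cy=K(d);return np.round([f*q[0]/q[2]+cx,f*q[1]/q[2]+cy])
k=np.array([.4671,.4003,.042]);print("key px",pw(k),[pw(k+[.014*np.cos(a),.014*np.sin(a),-.008]).tolist() for a in np.arange(0,6.3,1.57)])
g=cv2.cvtColor(d["image"],cv2.COLOR_RGB2GRAY)
print("     ",list(range(260,372,5)))
for r in range(236,352,5): print(r,g[r,260:372:5].tolist())
```

```text
t 41.95 pos [0.4652 0.4158 0.026 ] X [-0.2551  0.8268  0.5012] Y [0.9589 0.283  0.0213] Z [-0.1242  0.4861 -0.865 ] yhead 16.4 q [-0.7585  1.1007  0.4912  1.6964 -1.4452  0.9421  0.9834] F [ 0.8494 -0.0104  0.4835] w -0.0000 ff 0.0
key px [307. 318.] [[337.0, 327.0], [316.0, 289.0], [278.0, 309.0], [298.0, 349.0], [337.0, 327.0]]
      [260, 265, 270, 275, 280, 285, 290, 295, 300, 305, 310, 315, 320, 325, 330, 335, 340, 345, 350, 355, 360, 365, 370]
236 [110, 115, 143, 247, 243, 192, 111, 107, 109, 105, 107, 105, 110, 112, 112, 115, 117, 122, 125, 124, 122, 126, 126]
241 [243, 243, 239, 203, 133, 112, 183, 232, 224, 129, 106, 110, 111, 112, 116, 120, 122, 125, 125, 126, 126, 128, 123]
246 [243, 243, 244, 244, 244, 243, 243, 243, 242, 236, 227, 221, 155, 115, 117, 122, 126, 127, 130, 130, 127, 123, 119]
251 [243, 243, 243, 243, 243, 243, 243, 243, 244, 244, 243, 243, 243, 242, 242, 237, 208, 151, 131, 127, 125, 124, 118]
256 [244, 176, 174, 176, 184, 217, 242, 241, 243, 243, 243, 243, 243, 242, 242, 241, 241, 241, 241, 242, 242, 241, 233]
261 [241, 174, 173, 177, 175, 177, 173, 174, 1
[... 1434 characters left out ...]
5, 217, 83, 84, 87, 95, 161, 160, 172, 171]
326 [163, 160, 88, 92, 100, 107, 107, 185, 207, 210, 119, 91, 211, 216, 217, 89, 83, 81, 91, 161, 162, 169, 169]
331 [159, 159, 94, 96, 101, 105, 106, 202, 207, 210, 113, 88, 212, 215, 216, 101, 83, 85, 94, 159, 158, 167, 157]
336 [164, 160, 115, 101, 103, 104, 104, 201, 208, 210, 101, 83, 211, 213, 215, 127, 84, 85, 95, 153, 159, 168, 137]
341 [159, 159, 118, 99, 99, 102, 100, 94, 94, 159, 84, 72, 164, 142, 77, 73, 81, 89, 96, 130, 156, 165, 119]
346 [157, 157, 98, 98, 94, 100, 97, 89, 89, 84, 82, 68, 161, 71, 57, 77, 83, 87, 95, 101, 136, 155, 102]
351 [155, 155, 94, 95, 93, 92, 89, 86, 83, 79, 65, 65, 66, 77, 74, 70, 77, 89, 97, 97, 99, 152, 96]
```

Call:
jog_arm:
  moves:
    - {"slide":[-0.05,0,0.09],"yaw":0,"jaw":-1}
    - {"slide":[-0.05,0,0.09],"yaw":0,"jaw":-1}
    - {"slide":[0,0,0],"yaw":0,"jaw":-1}

```text
time_s: 42.3
tool_pos: [0.4653, 0.4159, 0.024]
orientation: [0.576, 0.775, 0.164, -0.202]
contact_force: [-0.2, -0.2, 1.8]
grip_width: 0.0002
finger_force: 0.8
```

Call:
jog_arm:
  moves:
    - {"slide":[-0.05,0,0.09],"yaw":0,"jaw":-1}
    - {"slide":[0,0,0],"yaw":0,"jaw":-1}

```text
time_s: 42.5
tool_pos: [0.4653, 0.4159, 0.023]
orientation: [0.576, 0.775, 0.164, -0.202]
contact_force: [-0.3, -0.3, 3.6]
grip_width: -0.0002
finger_force: 1.8
```

Call:
jog_arm:
  moves:
    - {"slide":[-0.05,0,0.09],"yaw":0,"jaw":-1}
    - {"slide":[0,0,0],"yaw":0,"jaw":-1}

```text
time_s: 42.7
tool_pos: [0.4653, 0.4159, 0.022]
orientation: [0.576, 0.775, 0.164, -0.202]
contact_force: [-1.1, -0.8, 5.0]
grip_width: -0.0002
finger_force: 2.4
```

Call:
jog_arm:
  moves:
    - {"slide":[-0.05,0,0.09],"yaw":0,"jaw":-1}
    - {"slide":[-0.05,0,0.08],"yaw":0,"jaw":-1}
    - {"slide":[0,0,0],"yaw":0,"jaw":-1}

```text
time_s: 43.0
tool_pos: [0.4653, 0.4159, 0.0198]
orientation: [0.576, 0.775, 0.164, -0.202]
contact_force: [0.1, 0.1, 2.5]
grip_width: 0.0
finger_force: 1.1
```

Call:
jog_arm:
  moves:
    - {"slide":[-0.05,0,0.08],"yaw":0,"jaw":-1}
    - {"slide":[0,0,0],"yaw":0,"jaw":-1}

```text
time_s: 43.2
tool_pos: [0.4653, 0.4159, 0.0189]
orientation: [0.576, 0.775, 0.164, -0.202]
contact_force: [-0.3, 0.1, 1.1]
grip_width: 0.0003
finger_force: 0.9
```

Call:
jog_arm:
  moves:
    - {"slide":[0.25,0,-0.43],"yaw":0,"jaw":-1}
    - {"slide":[1,0,-1.7],"yaw":0,"jaw":-1}
    - {"slide":[2,0,-3.5],"yaw":0,"jaw":-1}
    - {"slide":[2,0,-3.5],"yaw":0,"jaw":-1}
    - {"slide":[0,0,0],"yaw":0,"jaw":-1}
    - {"slide":[0,0,0],"yaw":0,"jaw":-1}

```text
time_s: 43.8
tool_pos: [0.4635, 0.4151, 0.1253]
orientation: [0.576, 0.775, 0.164, -0.201]
contact_force: [0.8, 0.8, -1.1]
grip_width: 0.0003
finger_force: 0.0
```

Run:
```python
from h import *
from station import status,cams,env
show(status.read_state())
s1=cams.read_camera("scene");s9=dict(np.load("s9.npz"));s0=dict(np.load("scene0.npz"))
dif=np.abs(s1["image"].astype(int)-s9["image"]).max(2)
for x in range(0,110,12):
    q=np.round(proj(s0,atrail(x,2,15))).astype(int);print(x,s9["image"][q[1],q[0]],s1["image"][q[1],q[0]])
# bystanders: change vs start
d0=np.abs(s1["image"].astype(int)-s0["image"]).max(2)
for n,X in dict(bare=[.5,-.224,.02],jaw=[.70,-.10,.026],dish=[.42,-.379,.02],weight=[.615,-.25,.021],brush=[.58,-.357,.02],jar=[.66,.35,.06]).items():
    q=np.round(proj(s0,X)).astype(int);print(n,q,(d0[q[1]-12:q[1]+12,q[0]-14:q[0]+14]>40).mean())
```

```text
t 43.80 pos [0.4635 0.4151 0.1253] X [-0.2559  0.8264  0.5016] Y [0.9588 0.2831 0.0228] Z [-0.1232  0.4867 -0.8648] yhead 16.5 q [-0.7864  0.9375  0.5488  1.6717 -1.2691  1.0146  0.7843] F [ 0.7937  0.8332 -1.1093] w 0.0003 ff 0.0
0 [157 152 153] [157 152 152]
12 [94 93 98] [95 94 98]
24 [190 184 181] [191 185 181]
36 [191 184 181] [191 185 181]
48 [185 181 179] [186 181 179]
60 [118 115 118] [118 115 118]
72 [191 184 181] [191 185 181]
84 [191 184 182] [191 185 182]
96 [194 188 187] [194 189 188]
108 [102 102 104] [102 102 105]
bare [210 303] 0.07291666666666667
jaw [292 341] 0.0
dish [139 305] 0.0
weight [218 342] 0.0
brush [168 350] 0.0
jar [435 252] 0.0
```

Run:
```python
from h import *
from station import cams,env
def c(im):
    g=im[260:278,408:430].astype(int);m=(g[:,:,0]>170);y,x=np.nonzero(m);return x.mean()+408,y.mean()+260,m.sum()
print(c(np.load("top0.npz")["image"]),c(cams.read_camera("top")["image"]))
print(env.job_done())
```

```text
(np.float64(418.59183673469386), np.float64(268.5), np.int64(98)) (np.float64(418.54545454545456), np.float64(268.45454545454544), np.int64(99))
the job is handed in; nothing more can be done
None
```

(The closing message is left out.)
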